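# Set up the tiered condiment stand

### The job

Set up the tiered condiment stand for opening, filling it from the bottom up: put the round pots in the round pockets of its deck, lower the wide-holed tray fully down over all four posts and put the square shakers in its square pockets, then lower the narrow-holed tray over the post tips and put the oblong caddies in its oblong pockets, one container to a pocket, each standing flat. There may be one or two of each kind of container; lower the trays gently rather than dropping them, and leave the other things on the counter where they are.

Things in the scene. Friction and masses are not known exactly. Their poses are not given: they have to be found in the camera images.
- stand: Stand fixed to the counter: dark deck 232 (x) by 188 mm (y), 10 mm thick, four round aluminium posts at x = +-98, y = +-76 mm, each stepped: 31 mm thick up to 90 mm above the counter, 20 mm up to 170, 10 mm with a coned tip up to 201. The wide-holed tray rests on the 90 mm shoulders, the narrow-holed one on the 170 mm shoulders. Origin: centre of the underside.
- tray_wide: Lower tray, white, 232 (x) by 188 mm (y), floor 4 mm, rim 12 mm high, 0.26-0.48 kg; round 25 mm holes at x = +-98, y = +-76 mm. Dark bail handle in the middle: flat bar 10 mm thick (x), 100 long (y), 38 to 58 mm above the underside. A square pocket on each side of it. Origin: centre of the underside; same when turned half round. Seated, its origin is 90 mm above the stand's.
- tray_narrow: Upper tray: outline, material, mass, handle and hole places as the lower tray's, but the holes are only 14 mm wide and the pockets oblong. Origin: centre of the underside. Seated, its origin is 170 mm above the stand's.
- stand_pocket0 (a point): Centre of the round pocket at x = -58 mm of the stand's deck, on the deck's surface (10 mm up): inside a raised octagonal ring 66 mm across and 5 mm high, 3 mm thick. For a round pot.
- stand_pocket1 (a point): The like pocket at x = +58 mm.
- tray_wide_pocket0 (a point): Centre of the square pocket at x = -58 mm of the wide-holed tray, on the tray's floor (4 mm above its underside): a raised frame 56 by 56 mm inside, square to the tray, 5 mm high and 3 mm thick. For a square shaker.
- tray_wide_pocket1 (a point): The like pocket at x = +58 mm.
- tray_narrow_pocket0 (a point): Centre of the oblong pocket at x = -58 mm of the narrow-holed tray, on the tray's floor (4 mm above its underside): a raised frame 52 mm (the tray's x) by 98 mm (the tray's y) inside, 5 mm high and 3 mm thick. For an oblong caddy.
- tray_narrow_pocket1 (a point): The like pocket at x = +58 mm.
- pot0: A round lidded steel pot, 56 mm in diameter, 58 mm high, straight-sided up to 52 mm, 0.12 to 0.22 kg. Origin: centre of its underside, z up.
- shaker0: A square steel shaker, 46 by 46 mm, 60 mm high with a flat top, 0.12 to 0.22 kg. Origin: centre of its underside, z up, x and y along its sides.
- caddy0: An oblong steel sachet caddy, 44 mm (its x) by 88 mm (its y), 50 mm high, tops of sachets showing on it, 0.12 to 0.22 kg. Origin: centre of its underside, z up.
- pot1: A round lidded steel pot, 56 mm in diameter, 58 mm high, straight-sided up to 52 mm, 0.12 to 0.22 kg. Origin: centre of its underside, z up. Not there in every run.
- shaker1: A square steel shaker, 46 by 46 mm, 60 mm high with a flat top, 0.12 to 0.22 kg. Origin: centre of its underside, z up, x and y along its sides. Not there in every run.
- caddy1: An oblong steel sachet caddy, 44 mm (its x) by 88 mm (its y), 50 mm high, tops of sachets showing on it, 0.12 to 0.22 kg. Origin: centre of its underside, z up. Not there in every run.
- creamer: Bystander: a white ceramic creamer, 56 mm across, 75 mm high. Origin: centre of its underside.
- ramekins: Bystander: two white ramekins, one on the other, 60 mm across, 36 mm high in all. Origin: centre of its underside.
- squeezer0: Bystander: a squeeze bottle, 58 mm across, 160 mm high. Origin: centre of its underside.
- squeezer1: Bystander: a squeeze bottle, 58 mm across, 160 mm high. Origin: centre of its underside.
Things that resemble listed ones, but are neither listed nor needed, are in the scene too. What is shaped like the caddy1 but green or orange is not meant.

How it is judged:
By the outcome, as a careful person would: the job done as asked, in the order asked, and still so for the second after the job is handed in, with the robot touching nothing.
Of pot1, shaker1, caddy1 only 1 to 3 are there at a start; the rules pass over those that are not, and their reading is None.
At some moment in a run one of caddy0, caddy1, tray_narrow may be knocked a few centimetres aside while the robot is not near it.
It also fails if it takes over 210 s, if anything falls off the work surface, if the arm or the gripper's body presses on something with over 40 N, if the wrist force passes 120 N, or if a joint passes its speed limit or range.

### The arm

A 6-joint arm with a two-finger parallel gripper is mounted at the origin on the work surface. World frame = base frame: x ahead of the robot, y to its left, z up, the work surface at z = 0. Lengths are in m, angles in rad, forces in N, time in s.
With the tool pointing down it reaches from about 0.35 to 0.775 m from the base axis. Payload 5.5 kg.
Tool frame: the origin (TCP) lies midway between the tips of the shut fingers; the grasp point (between the pads) lies 19 mm behind it; z points along the fingers, y is the line along which they close (so a half turn about z gives the same grasp; the last joint's range is limited). The gripper opens to 85 mm and grips with 20 to 120 N. Pads are 22 mm wide; open, the fingers measure 114 mm over their backs; the gripper's body (76 mm by 85 mm) begins 54 mm behind the grasp point. The pads swing forward as they close: fully open they stand 13 mm farther back than shut.
Start: joints at [-1.266, 0.313, 0.046, 1.304, 0, 1.431], TCP at [0.247, -0.519, 0.231] pointing down, gripper open.
Joint ranges: [-2.76, 2.76], [-0.86, 1.69], [-1.03, 1.26], [-2.2, 2.34], [-1.47, 1.5], [-3.14, 3.14]. Speed limits (rad/s): [2.57, 2.57, 3.14, 3.14, 3.14, 3.14].

### API

Orientations are given as a unit quaternion [w, x, y, z].
In Python, from workcell import env gives the robot as it stands.
- The arm moves only by the tool move_arm, never from a script. Its argument "targets" is a list of rows, each a list of 3 entries, a list of its own where there are three numbers: the shift along the tool's x, y, z in mm, then the turn, a rotation vector about the tool's x, y, z in units of 10 degrees (1.0 is 10 degrees), then the closure, from -1 (fully open) to 1 (shut). In form: [[[dx, dy, dz], [ax, ay, az], gripper], ...]. A call has 1 to 5 rows; each row is the pose to reach, as a shift and turn from the pose commanded when the call began, along the tool's axes at that moment; what a row does not reach only later rows make up. A row lasts 1/8 s, in which the tool goes at most 62.5 mm and 10.7 degrees, less where a joint would pass 70% of its speed; a pose out of reach is approached as far as the arm can. A call with a gripper value outside its range is refused whole. The fingers move at their own pace and stop on an object; "squeeze" is the grip in N (left out, the last holds). Time passes only in rows, so rows that repeat a pose let the fingers close. It gives the time, the measured TCP pose, the force, the opening and the grip force at its end, in the units of the state.
- env.get_state(): the state, without advancing time (a new reading comes with each control period).
- env.read_camera(name): name is "side" or "top"; returns a dict with "pixels" (400x640x3 uint8, red, green, blue), "fovy" (degrees; the focal length in pixels is half the picture's height over the tangent of half this angle, whatever the lens; pixels are square), "cx", "cy" (the principal point, pixels), "extrinsics" (4x4, takes a point from world to camera coordinates). Camera axes: x right, y up, looking along -z (the intrinsics and any distortion apply to the point x, -y, -z); pixel columns grow to the right and rows downward; lengths in m; the calibration is good to about 2 mm. A picture is of the moment at which its call begins. There is no depth.
- env.hand_in(): hands the job in; it is judged then, once.
Trained networks look in a picture, given as the dict that the camera call returned (one of the last four; its "shot" number tells which), for a name from the list of things; names that differ only in an ending like _2 or _b are one class to them, and where a whole thing is asked for, a point or a joint stands for the part that bears it (a point fixed in the world has none). Each returns a list of dicts, best first, with "confidence" (0 to 1); they miss things now and then, are a little off and sometimes report something else, mostly with a low value. They report only what shows in the picture. A call takes as long as a camera call. They do not tell look-alikes from the thing itself.
- env.spot_in(thing, picture): "centre" ([x, y, z] in m, in world coordinates, good to about 4 mm: the middle of the surface that is visible of it).
- env.regions_of(thing, picture): "mask" (400x640 bool, what is visible of it).
- env.landmark_of(thing, picture): "centre" ([x, y, z] in m, in world coordinates, good to about 4 mm: a listed point, or the origin of a listed thing).
The state is a dict: "clock": time; "joint_pos": joint angles; "qvel": joint speeds; "tau": joint torques, N m; "tcp_pos": TCP position; "orientation": TCP orientation; "wrist_force": force on the tool from outside, world axes, zero at the start; "ft_torque": the same for the moment, N m; "finger_gap": finger opening in m; "grip_force": force on a finger pad.
Only numpy, scipy, OpenCV 4.12 (cv2) and the standard library are available. Lean on these libraries where they do the work, as an engineer would, in place of code of your own. Each camera call takes 0.05 s, during which the arm holds its last target. There are 200 camera calls.

## Working session

There is one attempt and no reset: what is moved stays moved. The work goes in short steps, Python scripts to look and compute and a tool call to move; the robot and the scene stay as the last step left them, time stands still between calls to the robot, and variables do not carry over. Pictures are saved under pics/ and viewed, at most 14 in all, crops included, and the job is handed in when it is done.

Besides the shell and the picture viewer there is one more tool, called by a JSON object that holds its "fn" and its "kwargs". move_arm: Moves the arm, as the interface text tells. Its arguments: {"type":"object","properties":{"targets":{"type":"array","items":{"type":"array"}},"squeeze":{"type":"number"}},"required":["targets"]}

```bash
ls; mkdir -p pics; cat > h.py <<'E'
import numpy as np, cv2
from workcell import env
def cam(n,save=None):
    p=env.read_camera(n)
    if save: cv2.imwrite('pics/'+save,cv2.cvtColor(p['pixels'],cv2.COLOR_RGB2BGR))
    return p
E
python3 - <<'E'
from h import *
for n in('top','side'):
    p=cam(n,n+'0.png'); print(n,{k:v for k,v in p.items() if k!='pixels'})
    for t in ['stand','tray_wide','tray_narrow','pot0','shaker0','caddy0','creamer','ramekins','squeezer0']:
        try:
            for d in env.landmark_of(t,p): print(t,round(d['confidence'],2),np.round(d['centre'],3))
        except Exception as e: print(t,e)
print(env.get_state())
E
```

```text
pics
top {'fovy': 47.6876059660731, 'cx': 317.6334174892873, 'cy': 195.05879492964075, 'extrinsics': array([[ 5.69164812e-03, -9.99928315e-01, -1.05342278e-02,
         5.64534774e-04],
       [ 9.96182961e-01,  4.75209654e-03,  8.71603510e-02,
        -4.90581884e-01],
       [-8.71040432e-02, -1.09901043e-02,  9.96138596e-01,
        -1.20438557e+00],
       [ 0.00000000e+00,  0.00000000e+00,  0.00000000e+00,
         1.00000000e+00]]), 'shot': 1}
stand 0.96 [ 0.51  -0.406 -0.001]
tray_wide 0.96 [0.634 0.01  0.004]
tray_narrow 0.7 [ 0.521  0.4   -0.   ]
pot0 0.86 [ 0.447 -0.194 -0.002]
pot0 0.57 [ 0.604 -0.187  0.003]
shaker0 0.86 [ 0.616  0.193 -0.002]
shaker0 0.7 [ 0.432 -0.076 -0.001]
caddy0 0.7 [ 0.299  0.372 -0.002]
caddy0 0.69 [0.177 0.305 0.   ]
caddy0 0.66 [ 0.444  0.206 -0.001]
caddy0 0.62 [ 0.438  0.058 -0.001]
creamer 0.82 [0.763 0.194 0.001]
ramekins 0.74 [ 0.756 -0.204 -0.002]
ramekins 0.37 [0.631 0.011 0.002]
squeezer0 0.89 [ 0.749  0.265 -0.001]
squeezer0 0.55 [ 0.761 -0.269  0.002]
side {'fovy': 56.52718278841859, 'cx': 313.1269440067742, 'cy': 195.02634465885654, '
[... 990 characters left out ...]
_pos': array([-1.26561723e+00,  3.13165647e-01,  4.61406642e-02,  1.30358668e+00,
       -7.10879447e-06,  1.43116693e+00]), 'qvel': array([ 9.03587639e-04,  9.81511462e-04, -4.40983113e-04,  1.08448741e-05,
        1.62108933e-04, -2.43794515e-04]), 'tau': array([ 2.17981651e-03, -4.80477548e+01,  2.98816484e+01,  3.50105411e-04,
        5.05769003e-05, -1.67321303e-05]), 'tcp_pos': array([ 0.24740809, -0.51912468,  0.23135941]), 'orientation': array([9.23104569e-05, 9.75369948e-01, 2.20575284e-01, 4.09187437e-06]), 'wrist_force': array([-0.49405881, -0.05789898,  0.0787668 ]), 'ft_torque': array([-0.01512021, -0.00014065,  0.01359985]), 'grip_force': 0.0, 'finger_gap': 0.08518635646949693}
```

View pics/top0.png

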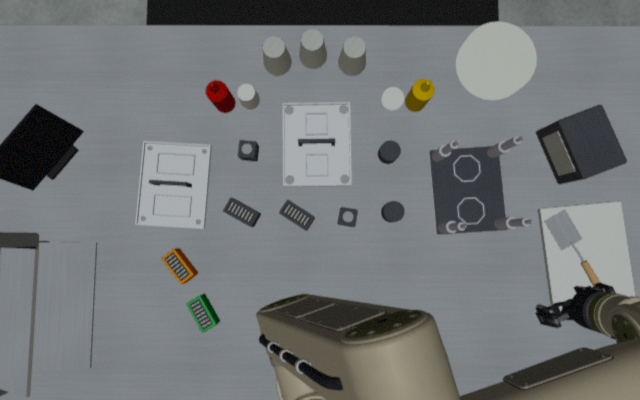

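View pics/side0.png

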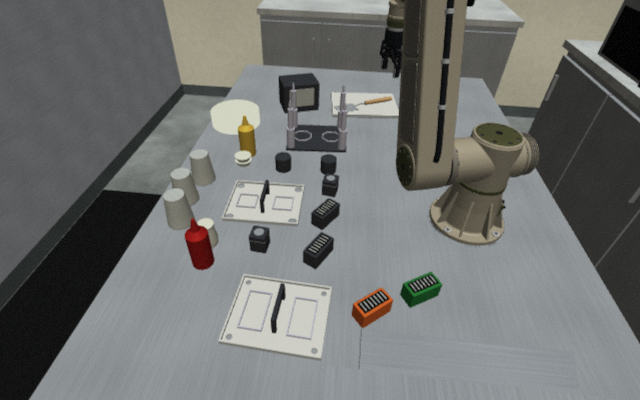

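The top picture shows two pots at (389,152) and (393,212), two shakers at (248,150) and (347,216), and two black caddies at (241,212) and (297,214). The orange and green caddies at (179,265) and (203,313) are the look-alikes. The square-pocket tray (317,144) is the wide-holed one, the oblong-pocket tray (173,185) is the narrow-holed one, and the stand is at (468,190).

Next I'll fit silhouette models to the network masks to get poses and yaws.

```bash
cat >> h.py <<'E'
from scipy.optimize import minimize
def proj(p,P):
    P=np.atleast_2d(P); E=p['extrinsics']; c=P@E[:3,:3].T+E[:3,3]
    f=200/np.tan(np.radians(p['fovy'])/2)
    return np.c_[p['cx']+f*c[:,0]/-c[:,2], p['cy']-f*c[:,1]/-c[:,2]]
def unproj(p,uv,z):
    E=p['extrinsics'];R=E[:3,:3];C=-R.T@E[:3,3];f=200/np.tan(np.radians(p['fovy'])/2)
    uv=np.atleast_2d(uv);d=np.c_[(uv[:,0]-p['cx'])/f,-(uv[:,1]-p['cy'])/f,-np.ones(len(uv))]@R
    return C+d*((z-C[2])/d[:,2])[:,None]
def box(x,y,z0,z1,cx=0,cy=0): return np.array([[cx+a*x/2,cy+b*y/2,z] for a in(-1,1) for b in(-1,1) for z in(z0,z1)])
def cyl(d,z0,z1,cx=0,cy=0):
    t=np.linspace(0,2*np.pi,24,endpoint=False);return np.vstack([np.c_[cx+d/2*np.cos(t),cy+d/2*np.sin(t),0*t+z] for z in(z0,z1)])
TR=[box(.232,.188,0,.012),box(.01,.1,.038,.058),box(.01,.012,0,.058,0,.044),box(.01,.012,0,.058,0,-.044)]
M={'pot':[cyl(.056,0,.058)],'shaker':[box(.046,.046,0,.06)],'caddy':[box(.044,.088,0,.05)],'tray_wide':TR,'tray_narrow':TR,
'stand':[box(.232,.188,0,.01)]+[c for a in(-.098,.098) for b in(-.076,.076) for c in(cyl(.031,0,.09,a,b),cyl(.02,.09,.17,a,b),cyl(.010,.17,.195,a,b))]}
S=4
def render(p,model,q,z=0):
    im=np.zeros((400*S,640*S),np.uint8);c,s=np.cos(q[2]),np.sin(q[2])
    for P in model:
        W=P@np.array([[c,s,0],[-s,c,0],[0,0,1]])+[q[0],q[1],z]
        h=cv2.convexHull(((proj(p,W)+.5)*S-.5).astype(np.float32)).reshape(-1,2)
        cv2.fillConvexPoly(im,np.round(h*16).astype(np.int32),255,shift=4)
    return cv2.resize(im,(640,400),interpolation=cv2.INTER_AREA)/255.
def fit(obs,kind,x0,yaws=(0,),z=0):
    """obs: list of (picture, mask)"""
    m=M[kind]
    def cost(q): 
        t=0
        for p,k in obs:
            r=render(p,m,q,z);t+=1-np.minimum(r,k).sum()/np.maximum(r,k).sum()
        return t/len(obs)
    best=None
    for y in yaws:
        sx=np.array([[0,0,0],[.006,0,0],[0,.006,0],[0,0,.12]])+[x0[0],x0[1],y]
        r=minimize(cost,sx[0],method='Nelder-Mead',options=dict(initial_simplex=sx,xatol=2e-4,fatol=2e-4,maxiter=80))
        if best is None or r.fun<best.fun: best=r
    return best.x,best.fun
def near(p,thing,xy,tol=.05):
    "mask of class instance whose spot is nearest xy"
    for d in env.regions_of(thing,p):
        k=d['mask'];v,u=np.nonzero(k)
        if len(u) and np.linalg.norm(unproj(p,[[u.mean(),v.mean()]],.03)[0,:2]-xy[:2])<tol: return k.astype(float)
E
cat > m.py <<'E'
from h import *
import sys
T={'stand':(.51,-.407),'tray_wide':(.635,.008),'tray_narrow':(.52,.4),'pot0':(.447,-.195),'pot1':(.606,-.187),'shaker0':(.614,.193),'shaker1':(.43,-.077),'caddy0':(.443,.207),'caddy1':(.438,.058)}
p,s=cam('top'),cam('side')
for n,x in T.items():
    if len(sys.argv)>1 and n not in sys.argv[1:]: continue
    k=n.rstrip('01'); ys={'caddy':np.arange(4)*np.pi/4,'shaker':(0,.5,1.)}.get(k,(0,))
    ob=[(q,near(q,n,x)) for q in(p,s)]; ob=[o for o in ob if o[1] is not None]
    for o in [ob]+([[a] for a in ob] if len(ob)>1 else []):
        q,c=fit(o,k,x,ys); print(n,len(o),np.round(q[:2]*1000,1),'deg',round(np.degrees(q[2]),1),'cost',round(c,3))
E
time python3 m.py
```

```text
stand 2 [ 507.7 -405.5] deg 4.0 cost 0.044
stand 1 [ 508.  -406.3] deg 4.2 cost 0.022
stand 1 [ 507.5 -404.3] deg 4.1 cost 0.062
tray_wide 2 [633.2   8. ] deg 1.5 cost 0.071
tray_wide 1 [633.8   8. ] deg 1.6 cost 0.056
tray_wide 1 [632.2   8.4] deg 0.5 cost 0.083
tray_narrow 2 [518.1 402.2] deg -3.3 cost 0.034
tray_narrow 1 [518.7 401.4] deg -3.2 cost 0.03
tray_narrow 1 [518.  403.1] deg -3.1 cost 0.032
pot0 2 [ 445.9 -196.3] deg 3.6 cost 0.156
pot0 1 [ 446. -196.] deg 2.0 cost 0.064
pot0 1 [ 445.1 -199. ] deg 9.9 cost 0.243
pot1 2 [ 606.1 -187.8] deg 6.6 cost 0.103
pot1 1 [ 606.3 -187.9] deg 5.5 cost 0.063
pot1 1 [ 605.2 -185.8] deg 7.4 cost 0.131
shaker0 2 [608.8 192.1] deg -3.8 cost 0.095
shaker0 1 [609.1 191.6] deg -7.6 cost 0.069
shaker0 1 [607.5 195.8] deg -2.7 cost 0.094
shaker1 2 [430.3 -74. ] deg -9.8 cost 0.149
shaker1 1 [430.  -74.4] deg 81.3 cost 0.197
shaker1 1 [430.  -74.3] deg 81.1 cost 0.101
caddy0 2 [441.4 207.8] deg 154.0 cost 0.111
caddy0 1 [441.  205.5] deg -27.7 cost 0.12
caddy0 1 [440.9 209.8] deg 154.7 cost 0.086
caddy1 2 [434.6  59.3] deg -31.7 cost 0.091
caddy1 1 [434.9  58.9] deg -32.9 cost 0.069
caddy1 1 [433.6  61.3] deg 151.1 cost 0.094
real	0m16.787s
user	0m18.271s
sys	0m5.923s
```

```bash
cat >> h.py <<'E'
from scipy.spatial.transform import Rotation as Rn
def cur():
    s=env.get_state();q=s['orientation'];R=Rn.from_quat(np.r_[q[1:],q[0]])
    x=R.as_matrix()[:,0];return np.r_[s['tcp_pos']*1000,np.degrees(np.arctan2(x[1],x[0]))],s
def plan(wps,start=None,mm=50.,dg=9.):
    """wps: (x,y,z mm, tool yaw deg, grip, hold rows[, mm per row]); prints calls of up to 5 rows"""
    P=np.array(cur()[0] if start is None else start,float);rows=[];
    for w in wps:
        st=w[6] if len(w)>6 else mm
        T=np.array(w[:4],float);n=int(max(np.ceil(np.linalg.norm(T[:3]-P[:3])/st-.01),np.ceil(abs(T[3]-P[3])/dg-.01),0))
        rows+=[(P+(T-P)*i/n,w[4]) for i in range(1,n+1)]+[(T,w[4])]*w[5]; P=T
    B=np.array(cur()[0] if start is None else start,float)
    for i in range(0,len(rows),5):
        c=np.radians(B[3]);ex=np.array([np.cos(c),np.sin(c)]);ey=np.array([np.sin(c),-np.cos(c)]);o=[]
        for t,g in rows[i:i+5]:
            d=t-B;o.append('[[%.0f,%.0f,%.0f],[0,0,%.2f],%g]'%(d[:2]@ex,d[:2]@ey,-d[2],-d[3]/10,g))
        B=rows[min(i+4,len(rows)-1)][0]; print('['+','.join(o)+']')
def stat():
    P,s=cur();R=Rn.from_quat(np.r_[s['orientation'][1:],s['orientation'][0]]).as_matrix()
    print('t',round(s['clock'],2),'pose',np.round(P,1),'tilt',np.round(R[:2,2],3),'F',np.round(s['wrist_force'],1),'T',np.round(s['ft_torque'],2),'gap',round(s['finger_gap']*1000,1),'grip',round(s['grip_force'],1),'q',np.round(s['joint_pos'],2))
E
cat >h_loc.py <<'E'
from h import *
ST=np.array([508,-406.]);SY=4.1
def loc(x,y,o=ST,a=SY):
    a=np.radians(a);return o+np.array([[np.cos(a),-np.sin(a)],[np.sin(a),np.cos(a)]])@[x,y]
E
python3 - <<'E'
from h_loc import *
stat();print(loc(-58,0),loc(58,0))
plan([(247,-519,250,25.5,-1,0),(446,-196,250,94,-1,0),(446,-196,100,94,-1,0),(446,-196,20,94,-1,1,30)])
E
```

```text
t 2.0 pose [ 247.4 -519.1  231.3   25.5] tilt [ 0. -0.] F [-0.3 -0.1 -0.4] T [ 0.03 -0.02  0.04] gap 85.3 grip 0.0 q [-1.27  0.31  0.05  1.3  -0.    1.43]
[ 450.14843459 -410.14685177] [ 565.85156541 -401.85314823]
[[[-0,-0,-19],[0,0,-0.00],-1],[[40,-26,-19],[0,0,-0.86],-1],[[79,-52,-19],[0,0,-1.71],-1],[[119,-78,-19],[0,0,-2.57],-1],[[159,-103,-19],[0,0,-3.43],-1]]
[[[47,1,-0],[0,0,-0.86],-1],[[95,2,-0],[0,0,-1.71],-1],[[142,3,-0],[0,0,-2.57],-1],[[190,5,-0],[0,0,-3.42],-1],[[190,5,50],[0,0,-3.42],-1]]
[[[0,0,50],[0,0,-0.00],-1],[[0,0,100],[0,0,-0.00],-1],[[0,0,127],[0,0,-0.00],-1],[[0,0,153],[0,0,-0.00],-1],[[0,0,180],[0,0,-0.00],-1]]
[[[0,0,-0],[0,0,-0.00],-1]]
```

{"fn": "move_arm", "kwargs": {"targets": [[[0,0,-19],[0,0,0],-1],[[40,-26,-19],[0,0,-0.86],-1],[[79,-52,-19],[0,0,-1.71],-1],[[119,-78,-19],[0,0,-2.57],-1],[[159,-103,-19],[0,0,-3.43],-1]]}}

```text
clock: 2.62
tcp_pos: [0.3472, -0.3564, 0.2504]
orientation: [0.0, 0.866, 0.5, 0.0]
wrist_force: [0.2, -0.3, 0.7]
finger_gap: 0.0856
grip_force: 0.0
```

{"fn": "move_arm", "kwargs": {"targets": [[[47,1,0],[0,0,-0.86],-1],[[95,2,0],[0,0,-1.71],-1],[[142,3,0],[0,0,-2.57],-1],[[190,5,0],[0,0,-3.42],-1],[[190,5,50],[0,0,-3.42],-1]]}}

```text
clock: 3.25
tcp_pos: [0.4507, -0.1951, 0.2033]
orientation: [0.004, 0.68, 0.733, 0.001]
wrist_force: [0.6, -1.6, -0.9]
finger_gap: 0.0852
grip_force: 0.0
```

```bash
python3 - <<'E'
from h_loc import *
stat();print(cur()[0])
plan([(446,-196,100,94,-1,0),(446,-196,18,94,-1,1,30),(446,-196,18,94,.3,4)])
E
```

```text
t 3.25 pose [ 450.7 -195.1  203.3   94.3] tilt [ 0.008 -0.005] F [ 0.6 -1.6 -0.9] T [-0.08 -0.01  0.01] gap 85.2 grip 0.0 q [-0.57  0.15 -0.23  1.18  0.    0.92]
[ 450.6600601  -195.09094459  203.32297763   94.34311919]
[[[-0,-2,34],[0,0,0.01],-1],[[-0,-3,69],[0,0,0.02],-1],[[-1,-5,103],[0,0,0.03],-1],[[-1,-5,131],[0,0,0.03],-1],[[-1,-5,158],[0,0,0.03],-1]]
[[[0,0,27],[0,0,-0.00],-1],[[0,0,27],[0,0,-0.00],-1],[[0,0,27],[0,0,-0.00],0.3],[[0,0,27],[0,0,-0.00],0.3],[[0,0,27],[0,0,-0.00],0.3]]
[[[0,0,-0],[0,0,-0.00],0.3]]
```

{"fn": "move_arm", "kwargs": {"targets": [[[0,0,40],[0,0,0],-1],[[0,0,85],[0,0,0],-1],[[0,0,130],[0,0,0],-1],[[0,0,160],[0,0,0],-1],[[0,0,182],[0,0,0],-1]]}}

```text
clock: 3.88
tcp_pos: [0.446, -0.1956, 0.0169]
orientation: [-0.001, 0.682, 0.731, -0.0]
wrist_force: [0.8, 0.0, -0.7]
finger_gap: 0.0855
grip_force: 0.0
```

{"fn": "move_arm", "kwargs": {"targets": [[[0,0,0],[0,0,0],1],[[0,0,0],[0,0,0],1],[[0,0,0],[0,0,0],1],[[0,0,0],[0,0,0],1],[[0,0,0],[0,0,0],1]], "squeeze": 40}}

```text
clock: 4.5
tcp_pos: [0.4472, -0.1965, 0.0191]
orientation: [0.001, 0.682, 0.731, 0.0]
wrist_force: [1.1, 0.7, 4.4]
finger_gap: 0.0551
grip_force: 43.0
```

```bash
python3 - <<'E'
from h_loc import *
stat()
C=(446,-196,18,94)
plan([(446,-196,100,94,1,0),(446,-196,250,94,1,0),(450,-410,250,94,1,0),(450,-410,120,94,1,1)],C)
E
```

```text
t 4.5 pose [ 447.2 -196.5   19.1   94. ] tilt [ 0.001 -0.001] F [1.1 0.7 4.4] T [ 0.05  0.17 -0.  ] gap 55.1 grip 43.0 q [-0.58  0.32 -0.51  0.74 -0.    0.92]
[[[0,0,-41],[0,0,-0.00],1],[[0,0,-82],[0,0,-0.00],1],[[0,0,-132],[0,0,-0.00],1],[[0,0,-182],[0,0,-0.00],1],[[0,0,-232],[0,0,-0.00],1]]
[[[-43,-2,-0],[0,0,-0.00],1],[[-86,-4,-0],[0,0,-0.00],1],[[-128,-7,-0],[0,0,-0.00],1],[[-171,-9,-0],[0,0,-0.00],1],[[-214,-11,-0],[0,0,-0.00],1]]
[[[0,0,43],[0,0,-0.00],1],[[0,0,87],[0,0,-0.00],1],[[0,0,130],[0,0,-0.00],1],[[0,0,130],[0,0,-0.00],1]]
```

{"fn": "move_arm", "kwargs": {"targets": [[[0,0,-41],[0,0,0],1],[[0,0,-82],[0,0,0],1],[[0,0,-132],[0,0,0],1],[[0,0,-182],[0,0,0],1],[[0,0,-232],[0,0,0],1]]}}

```text
clock: 5.12
tcp_pos: [0.4462, -0.1958, 0.2518]
orientation: [-0.0, 0.682, 0.731, -0.0]
wrist_force: [1.0, -1.1, -2.1]
finger_gap: 0.0553
grip_force: 43.6
```

{"fn": "move_arm", "kwargs": {"targets": [[[-43,-2,0],[0,0,0],1],[[-86,-4,0],[0,0,0],1],[[-128,-7,0],[0,0,0],1],[[-171,-9,0],[0,0,0],1],[[-214,-11,0],[0,0,0],1]]}}

```text
clock: 5.75
tcp_pos: [0.4502, -0.4114, 0.25]
orientation: [-0.0, 0.682, 0.731, 0.0]
wrist_force: [-0.2, -0.1, -2.2]
finger_gap: 0.055
grip_force: 43.6
```

{"fn": "move_arm", "kwargs": {"targets": [[[0,0,40],[0,0,0],1],[[0,0,90],[0,0,0],1],[[0,0,140],[0,0,0],1],[[0,0,180],[0,0,0],1],[[0,0,200],[0,0,0],1]]}}

```text
clock: 6.38
tcp_pos: [0.4489, -0.4085, 0.047]
orientation: [-0.002, 0.682, 0.731, 0.0]
wrist_force: [-1.1, 0.2, -1.7]
finger_gap: 0.0553
grip_force: 43.6
```

```bash
python3 - <<'E'
from h_loc import *
stat()
p=cam('top','top1.png');s=cam('side','side1.png')
a=cv2.imread('pics/top1.png')[120:260,400:540];b=cv2.imread('pics/side1.png')[60:200,250:390]
cv2.imwrite('pics/c1.png',cv2.resize(np.hstack([a,b]),None,fx=2.8,fy=2.8,interpolation=cv2.INTER_CUBIC))
E
```

```text
t 6.38 pose [ 448.9 -408.5   47.    94. ] tilt [-0.003  0.004] F [-1.1  0.2 -1.7] T [0.03 0.03 0.01] gap 55.3 grip 43.6 q [-0.87  0.49 -0.16  0.93  0.    0.63]
```

View pics/c1.png

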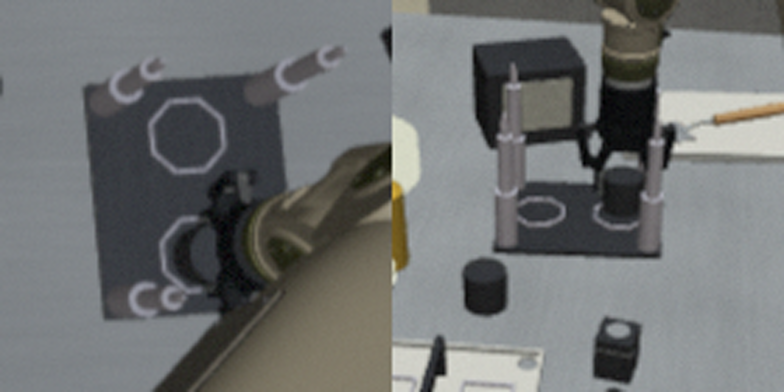

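The crop shows the held pot hanging over the near ring, at about (622,190) in the side half, and roughly centred on it. I'll lower it, release and go to pot1.

{"fn": "move_arm", "kwargs": {"targets": [[[0,0,12],[0,0,0],1],[[0,0,19],[0,0,0],1],[[0,0,21],[0,0,0],1],[[0,0,21],[0,0,0],1],[[0,0,21],[0,0,0],0.3]]}}

```text
clock: 7.1
tcp_pos: [0.4507, -0.4106, 0.0298]
orientation: [0.0, 0.682, 0.731, -0.0]
wrist_force: [0.3, 0.1, -1.4]
finger_gap: 0.055
grip_force: 43.6
```

{"fn": "move_arm", "kwargs": {"targets": [[[0,0,0],[0,0,0],-1],[[0,0,0],[0,0,0],-1],[[0,0,-20],[0,0,0],-1],[[0,0,-60],[0,0,0],-1],[[0,0,-110],[0,0,0],-1]]}}

```text
clock: 7.72
tcp_pos: [0.4499, -0.4097, 0.1396]
orientation: [-0.001, 0.682, 0.731, 0.0]
wrist_force: [0.7, -1.2, -0.5]
finger_gap: 0.0853
grip_force: 0.0
```

{"fn": "move_arm", "kwargs": {"targets": [[[0,0,-50],[0,0,0],-1],[[0,0,-110],[0,0,0],-1],[[0,0,-110],[0,0,0],-1]]}}

```text
clock: 8.1
tcp_pos: [0.4524, -0.4125, 0.2558]
orientation: [0.006, 0.682, 0.731, -0.001]
wrist_force: [0.4, -1.2, -0.1]
finger_gap: 0.0853
grip_force: 0.0
```

```bash
python3 - <<'E'
from h_loc import *
stat()
plan([(606,-188,250,94,-1,1),(606,-188,100,94,-1,0),(606,-188,18,94,-1,1,30)],(450,-410,249,94))
print()
plan([(606,-188,250,94,1,0),(566,-402,250,94,1,1),(566,-402,50,94,1,1)],(606,-188,18,94))
E
```

```text
t 8.1 pose [ 452.4 -412.5  255.8   94. ] tilt [ 0.007 -0.009] F [ 0.4 -1.2 -0.1] T [ 0.   -0.01 -0.02] gap 85.3 grip 0.0 q [-0.87  0.37  0.19  1.38 -0.    0.63]
[[[35,29,-0],[0,0,-0.00],-1],[[70,57,-0],[0,0,-0.00],-1],[[105,86,-0],[0,0,-0.00],-1],[[140,114,-1],[0,0,-0.00],-1],[[175,143,-1],[0,0,-0.00],-1]]
[[[35,29,-0],[0,0,-0.00],-1],[[35,29,-0],[0,0,-0.00],-1],[[35,29,50],[0,0,-0.00],-1],[[35,29,100],[0,0,-0.00],-1],[[35,29,150],[0,0,-0.00],-1]]
[[[0,0,27],[0,0,-0.00],-1],[[0,0,55],[0,0,-0.00],-1],[[0,0,82],[0,0,-0.00],-1],[[0,0,82],[0,0,-0.00],-1]]

[[[0,0,-46],[0,0,-0.00],1],[[0,0,-93],[0,0,-0.00],1],[[0,0,-139],[0,0,-0.00],1],[[0,0,-186],[0,0,-0.00],1],[[0,0,-232],[0,0,-0.00],1]]
[[[-42,-11,-0],[0,0,-0.00],1],[[-84,-22,-0],[0,0,-0.00],1],[[-126,-33,-0],[0,0,-0.00],1],[[-169,-44,-0],[0,0,-0.00],1],[[-211,-55,-0],[0,0,-0.00],1]]
[[[0,0,-0],[0,0,-0.00],1],[[0,0,50],[0,0,-0.00],1],[[0,0,100],[0,0,-0.00],1],[[0,0,150],[0,0,-0.00],1],[[0,0,200],[0,0,-0.00],1]]
[[[0,0,-0],[0,0,-0.00],1]]
```

{"fn": "move_arm", "kwargs": {"targets": [[[35,29,0],[0,0,0],-1],[[70,57,0],[0,0,0],-1],[[105,86,0],[0,0,0],-1],[[140,114,0],[0,0,0],-1],[[175,143,0],[0,0,0],-1]]}}

```text
clock: 8.72
tcp_pos: [0.5814, -0.2244, 0.2484]
orientation: [-0.0, 0.682, 0.731, -0.0]
wrist_force: [0.4, -1.1, -0.3]
finger_gap: 0.0855
grip_force: 0.0
```

{"fn": "move_arm", "kwargs": {"targets": [[[35,29,0],[0,0,0],-1],[[35,29,30],[0,0,0],-1],[[35,29,80],[0,0,0],-1],[[35,29,130],[0,0,0],-1],[[35,29,170],[0,0,0],-1]]}}

```text
clock: 9.35
tcp_pos: [0.6061, -0.1881, 0.0763]
orientation: [-0.001, 0.682, 0.731, -0.0]
wrist_force: [-0.1, -0.6, 0.9]
finger_gap: 0.0852
grip_force: 0.0
```

{"fn": "move_arm", "kwargs": {"targets": [[[0,0,30],[0,0,0],-1],[[0,0,55],[0,0,0],-1],[[0,0,62],[0,0,0],-1],[[0,0,62],[0,0,0],1],[[0,0,62],[0,0,0],1]]}}

```text
clock: 9.98
tcp_pos: [0.6085, -0.1893, 0.0188]
orientation: [0.001, 0.682, 0.731, 0.0]
wrist_force: [0.1, 0.3, -0.7]
finger_gap: 0.0545
grip_force: 42.4
```

{"fn": "move_arm", "kwargs": {"targets": [[[0,0,0],[0,0,0],1],[[0,0,0],[0,0,0],1],[[0,0,0],[0,0,0],1],[[0,0,-20],[0,0,0],1],[[0,0,-60],[0,0,0],1]]}}

```text
clock: 10.6
tcp_pos: [0.6052, -0.1878, 0.0752]
orientation: [-0.003, 0.682, 0.731, -0.001]
wrist_force: [0.9, 0.1, -2.5]
finger_gap: 0.0548
grip_force: 43.0
```

```bash
python3 - <<'E'
from h_loc import *
stat()
E
```

```text
t 10.6 pose [ 605.2 -187.8   75.2   94. ] tilt [-0.006  0.002] F [ 0.9  0.1 -2.5] T [ 0.04 -0.01 -0.01] gap 54.8 grip 43.0 q [-0.43  0.51 -0.04  1.02 -0.    1.07]
```

{"fn": "move_arm", "kwargs": {"targets": [[[0,0,-50],[0,0,0],1],[[0,0,-100],[0,0,0],1],[[0,0,-150],[0,0,0],1],[[0,0,-173],[0,0,0],1],[[-42,-11,-173],[0,0,0],1]]}}

```text
clock: 11.22
tcp_pos: [0.6008, -0.2298, 0.2532]
orientation: [0.002, 0.68, 0.733, 0.001]
wrist_force: [0.7, -0.9, -1.6]
finger_gap: 0.0546
grip_force: 43.1
```

{"fn": "move_arm", "kwargs": {"targets": [[[-42,-11,0],[0,0,0],1],[[-84,-22,0],[0,0,0],1],[[-127,-33,0],[0,0,0],1],[[-169,-44,0],[0,0,0],1],[[-169,-44,0],[0,0,0],1]]}}

```text
clock: 11.85
tcp_pos: [0.5656, -0.4063, 0.2485]
orientation: [-0.001, 0.684, 0.73, -0.0]
wrist_force: [-0.6, 1.0, -2.2]
finger_gap: 0.0549
grip_force: 43.0
```

{"fn": "move_arm", "kwargs": {"targets": [[[0,0,50],[0,0,0],1],[[0,0,100],[0,0,0],1],[[0,0,150],[0,0,0],1],[[0,0,190],[0,0,0],1],[[0,0,200],[0,0,0],1]]}}

```text
clock: 12.48
tcp_pos: [0.5652, -0.4001, 0.0465]
orientation: [-0.004, 0.682, 0.732, 0.0]
wrist_force: [-0.1, 0.2, -1.3]
finger_gap: 0.0545
grip_force: 43.0
```

```bash
python3 - <<'E'
from h_loc import *
stat()
E
```

```text
t 12.47 pose [ 565.2 -400.1   46.5   94. ] tilt [-0.005  0.005] F [-0.1  0.2 -1.3] T [ 0.02 -0.05 -0.02] gap 54.5 grip 43.0 q [-0.73  0.64  0.11  1.04  0.    0.77]
```

{"fn": "move_arm", "kwargs": {"targets": [[[0,0,12],[0,0,0],1],[[0,0,19],[0,0,0],1],[[0,0,22],[0,0,0],1],[[0,0,22],[0,0,0],1],[[0,0,22],[0,0,0],0.3]]}}

```text
clock: 13.1
tcp_pos: [0.5676, -0.4036, 0.0291]
orientation: [0.001, 0.682, 0.731, -0.0]
wrist_force: [-1.0, -0.3, -1.9]
finger_gap: 0.0547
grip_force: 43.1
```

{"fn": "move_arm", "kwargs": {"targets": [[[0,0,0],[0,0,0],-1],[[0,0,0],[0,0,0],-1],[[0,0,-20],[0,0,0],-1],[[0,0,-60],[0,0,0],-1],[[0,0,-110],[0,0,0],-1]]}}

```text
clock: 13.72
tcp_pos: [0.5666, -0.4027, 0.1385]
orientation: [-0.001, 0.682, 0.731, -0.0]
wrist_force: [1.3, -2.0, 0.2]
finger_gap: 0.0855
grip_force: 0.0
```

{"fn": "move_arm", "kwargs": {"targets": [[[0,0,-50],[0,0,0],-1],[[0,0,-100],[0,0,0],-1],[[0,0,-111],[0,0,0],-1]]}}

```text
clock: 14.1
tcp_pos: [0.5686, -0.4043, 0.2547]
orientation: [0.004, 0.682, 0.731, 0.0]
wrist_force: [-0.1, -0.8, -0.2]
finger_gap: 0.0853
grip_force: 0.0
```

```bash
python3 - <<'E'
from h_loc import *
stat()
plan([(634,8,250,91.5,-1,0),(634,8,100,91.5,-1,0),(634,8,28,91.5,-1,1,30)],(566,-402,249,94))
E
```

```text
t 14.1 pose [ 568.6 -404.3  254.7   94. ] tilt [ 0.006 -0.006] F [-0.1 -0.8 -0.2] T [ 0.03 -0.    0.05] gap 85.3 grip 0.0 q [-0.73  0.56  0.49  1.49 -0.    0.77]
[[[45,11,-0],[0,0,0.03],-1],[[90,21,-0],[0,0,0.06],-1],[[135,32,-0],[0,0,0.08],-1],[[180,43,-0],[0,0,0.11],-1],[[225,54,-1],[0,0,0.14],-1]]
[[[45,10,-0],[0,0,0.03],-1],[[90,19,-0],[0,0,0.06],-1],[[135,29,-0],[0,0,0.08],-1],[[181,38,-0],[0,0,0.11],-1],[[181,38,50],[0,0,0.11],-1]]
[[[0,0,50],[0,0,-0.00],-1],[[0,0,100],[0,0,-0.00],-1],[[0,0,124],[0,0,-0.00],-1],[[0,0,148],[0,0,-0.00],-1],[[0,0,172],[0,0,-0.00],-1]]
[[[0,0,-0],[0,0,-0.00],-1]]
```

{"fn": "move_arm", "kwargs": {"targets": [[[45,11,0],[0,0,0.03],-1],[[90,21,0],[0,0,0.06],-1],[[135,32,0],[0,0,0.08],-1],[[180,43,0],[0,0,0.11],-1],[[225,54,0],[0,0,0.14],-1]]}}

```text
clock: 14.72
tcp_pos: [0.6053, -0.1734, 0.2485]
orientation: [-0.0, 0.691, 0.723, -0.0]
wrist_force: [0.5, -0.5, -0.6]
finger_gap: 0.0855
grip_force: 0.0
```

{"fn": "move_arm", "kwargs": {"targets": [[[45,10,0],[0,0,0.03],-1],[[90,19,0],[0,0,0.06],-1],[[135,29,0],[0,0,0.08],-1],[[181,38,0],[0,0,0.11],-1],[[181,38,50],[0,0,0.11],-1]]}}

```text
clock: 15.35
tcp_pos: [0.6382, 0.0109, 0.2022]
orientation: [0.003, 0.696, 0.718, 0.003]
wrist_force: [-0.3, -0.8, -1.1]
finger_gap: 0.0852
grip_force: 0.0
```

{"fn": "move_arm", "kwargs": {"targets": [[[0,0,50],[0,0,0],-1],[[0,0,99],[0,0,0],-1],[[0,0,99],[0,0,0],-1]]}}

```text
clock: 15.72
tcp_pos: [0.6311, 0.0081, 0.0953]
orientation: [-0.004, 0.698, 0.716, -0.003]
wrist_force: [0.5, 0.6, 0.4]
finger_gap: 0.0856
grip_force: 0.0
```

```bash
python3 - <<'E'
from h_loc import *
stat()
p=cam('top','top2.png');s=cam('side','side2.png')
a=cv2.imread('pics/top2.png');b=cv2.imread('pics/side2.png')
def dr(im,q,pts,c):
    for u in proj(q,pts): cv2.drawMarker(im,tuple(np.round((u+.5)*4-.5).astype(int)),c,cv2.MARKER_CROSS,10,1)
o=[]
for im,q in((a,p),(b,s)):
    im=cv2.resize(im,None,fx=4,fy=4,interpolation=cv2.INTER_CUBIC)
    dr(im,q,[list(loc(x,y)/1000)+[z] for x in(-98,98) for y in(-76,76) for z in(.09,.17,.201)],(0,0,255))
    dr(im,q,[list(loc(x,0)/1000)+[.01+.058] for x in(-58,58)],(0,255,0))
    o.append(im[440:1000,1640:2180][:, :] if q is p else im[280:660,1080:1460])
o[1]=cv2.resize(o[1],(560*380//380,560))
im=np.hstack([o[0],o[1]]);im=cv2.resize(im,None,fx=800/im.shape[1],fy=800/im.shape[1]);cv2.imwrite('pics/c2.png',im)
E
```

```text
t 15.72 pose [631.1   8.1  95.3  91.5] tilt [-0.01   0.001] F [0.5 0.6 0.4] T [-0.03 -0.02 -0.02] gap 85.6 grip 0.0 q [-0.11  0.5  -0.02  1.07 -0.    1.43]
```

View pics/c2.png

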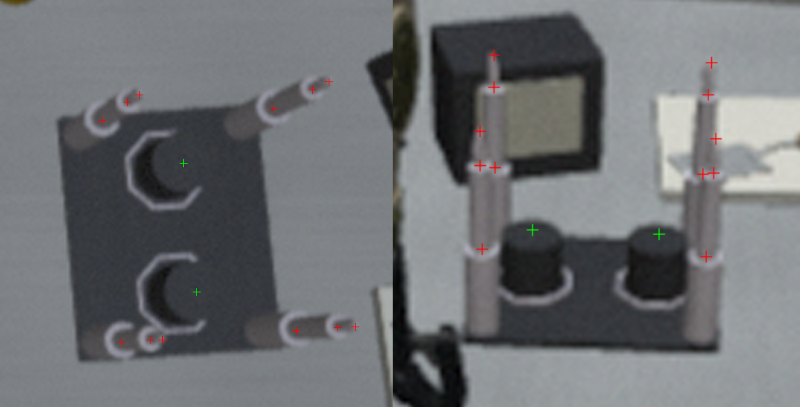

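The projected post steps and pocket centres agree with both views, and both pots sit inside their rings. Next is gripping the wide tray's handle.

{"fn": "move_arm", "kwargs": {"targets": [[[0,0,30],[0,0,0],-1],[[0,0,60],[0,0,0],-1],[[0,0,71],[0,0,0],-1],[[0,0,71],[0,0,0],-1],[[0,0,71],[0,0,0],1]], "squeeze": 80}}

```text
clock: 16.45
tcp_pos: [0.6368, 0.0074, 0.0313]
orientation: [0.001, 0.698, 0.716, 0.001]
wrist_force: [0.8, 0.1, -0.1]
finger_gap: 0.0698
grip_force: 0.0
```

{"fn": "move_arm", "kwargs": {"targets": [[[0,0,0],[0,0,0],1],[[0,0,0],[0,0,0],1],[[0,0,0],[0,0,0],1],[[0,0,0],[0,0,0],1],[[0,0,0],[0,0,0],1]]}}

```text
clock: 17.08
tcp_pos: [0.6352, 0.0076, 0.0297]
orientation: [0.0, 0.698, 0.716, -0.0]
wrist_force: [-2.2, 0.0, 5.0]
finger_gap: 0.0084
grip_force: 80.8
```

{"fn": "move_arm", "kwargs": {"targets": [[[0,0,0],[0,0,0],1],[[0,0,-20],[0,0,0],1],[[0,0,-60],[0,0,0],1],[[0,0,-100],[0,0,0],1],[[0,0,-150],[0,0,0],1]]}}

```text
clock: 17.7
tcp_pos: [0.6339, 0.0078, 0.1779]
orientation: [-0.002, 0.698, 0.716, -0.001]
wrist_force: [-0.3, -0.8, -5.0]
finger_gap: 0.0084
grip_force: 79.4
```

{"fn": "move_arm", "kwargs": {"targets": [[[0,0,-50],[0,0,0],1],[[0,0,-100],[0,0,0],1],[[0,0,-120],[0,0,0],1],[[0,0,-120],[0,0,0],1]]}}

```text
clock: 18.2
tcp_pos: [0.636, 0.0075, 0.2999]
orientation: [0.001, 0.698, 0.716, 0.001]
wrist_force: [0.2, -0.2, -5.0]
finger_gap: 0.0087
grip_force: 79.5
```

```bash
python3 - <<'E'
from h_loc import *
stat()
plan([(508,-406,299,94.1,1,2)],(634,8,299,91.5))
E
```

```text
t 18.2 pose [636.    7.5 299.9  91.5] tilt [ 0.002 -0.   ] F [ 0.2 -0.2 -5. ] T [-0.07 -0.02 -0.01] gap 8.7 grip 79.5 q [-0.11  0.44  0.39  1.52 -0.    1.43]
[[[-46,-15,-0],[0,0,-0.03],1],[[-91,-30,-0],[0,0,-0.06],1],[[-137,-46,-0],[0,0,-0.09],1],[[-182,-61,-0],[0,0,-0.12],1],[[-228,-76,-0],[0,0,-0.14],1]]
[[[-45,-16,-0],[0,0,-0.03],1],[[-90,-33,-0],[0,0,-0.06],1],[[-136,-49,-0],[0,0,-0.09],1],[[-181,-65,-0],[0,0,-0.12],1],[[-181,-65,-0],[0,0,-0.12],1]]
[[[0,0,-0],[0,0,-0.00],1]]
```

{"fn": "move_arm", "kwargs": {"targets": [[[-46,-15,0],[0,0,-0.03],1],[[-91,-30,0],[0,0,-0.06],1],[[-137,-46,0],[0,0,-0.09],1],[[-182,-61,0],[0,0,-0.12],1],[[-228,-76,0],[0,0,-0.14],1]]}}

```text
clock: 18.82
tcp_pos: [0.5639, -0.2232, 0.2962]
orientation: [-0.002, 0.689, 0.725, -0.001]
wrist_force: [0.8, -0.9, -4.6]
finger_gap: 0.0085
grip_force: 79.5
```

{"fn": "move_arm", "kwargs": {"targets": [[[-45,-16,0],[0,0,-0.03],1],[[-90,-33,0],[0,0,-0.06],1],[[-136,-49,0],[0,0,-0.09],1],[[-181,-65,0],[0,0,-0.12],1],[[-181,-65,40],[0,0,-0.12],1]]}}

```text
clock: 19.45
tcp_pos: [0.5088, -0.4113, 0.2586]
orientation: [0.002, 0.683, 0.73, -0.001]
wrist_force: [-0.2, -0.8, -3.7]
finger_gap: 0.0087
grip_force: 79.5
```

{"fn": "move_arm", "kwargs": {"targets": [[[0,0,10],[0,0,0],1],[[0,0,10],[0,0,0],1],[[0,0,10],[0,0,0],1]]}}

```text
clock: 19.82
tcp_pos: [0.5102, -0.406, 0.2505]
orientation: [0.001, 0.681, 0.732, -0.0]
wrist_force: [-0.5, -0.1, -4.4]
finger_gap: 0.0086
grip_force: 79.4
```

```bash
cat > al.py <<'E'
from h_loc import *
import sys
def tray(name,zoff,out):
    stat();C,_=cur();z=(C[2]-zoff)/1000
    p=cam('top');s=cam('side');o=[]
    for q in(p,s):
        r=env.regions_of(name,q)
        for d in r[:3]:
            k=d['mask'].astype(float);v,u=np.nonzero(k);
            e=unproj(q,[[u.mean(),v.mean()]],z)[0,:2]*1000
            if np.linalg.norm(e-C[:2])<60: o.append((q,k));break
    print('views',len(o))
    for ob in [[a] for a in o]+([o] if len(o)>1 else []):
        f,c=fit(ob,name,C[:2]/1000,(np.radians(C[3]-90),),z);print('tray',np.round(f[:2]*1000,1),round(np.degrees(f[2]),1),'cost',round(c,3),'err vs stand',np.round(loc(0,0)-f[:2]*1000,1))
    ims=[]
    for q in(p,s):
        im=cv2.resize(cv2.cvtColor(q['pixels'],cv2.COLOR_RGB2BGR),None,fx=4,fy=4,interpolation=cv2.INTER_CUBIC)
        c,a=C[:2],C[3]-90
        for x in(-98,98):
            for y in(-76,76):
                for P,col in((list(loc(x,y)/1000)+[.201],(0,0,255)),(list(loc(x,y,C[:2],a)/1000)+[z+.004],(0,160,0))):
                    u=(proj(q,P)[0]+.5)*4-.5;cv2.drawMarker(im,tuple(np.round(u).astype(int)),col,cv2.MARKER_CROSS,12,1)
        u=(proj(q,list(C[:2]/1000)+[z])[0]*4).astype(int);x0=max(0,u[0]-300);y0=max(0,u[1]-300);ims.append(im[y0:y0+560,x0:x0+560])
    h=min(i.shape[0] for i in ims);im=np.hstack([i[:h] for i in ims]);im=cv2.resize(im,None,fx=800/im.shape[1],fy=800/im.shape[1],interpolation=cv2.INTER_AREA);cv2.imwrite(out,im)
tray(sys.argv[1],float(sys.argv[2]),sys.argv[3])
E
python3 al.py tray_wide 28 pics/c3.png
```

```text
t 19.82 pose [ 510.2 -406.   250.5   94.2] tilt [ 0.001 -0.001] F [-0.5 -0.1 -4.4] T [ 0.04 -0.    0.02] gap 8.6 grip 79.4 q [-0.8   0.47  0.32  1.42  0.    0.7 ]
views 2
tray [ 509.9 -404.1] 4.0 cost 0.459 err vs stand [-1.9 -1.9]
tray [ 507.7 -399. ] 3.6 cost 0.087 err vs stand [ 0.3 -7. ]
tray [ 508.8 -399.1] 3.6 cost 0.277 err vs stand [-0.8 -6.9]
```

View pics/c3.png

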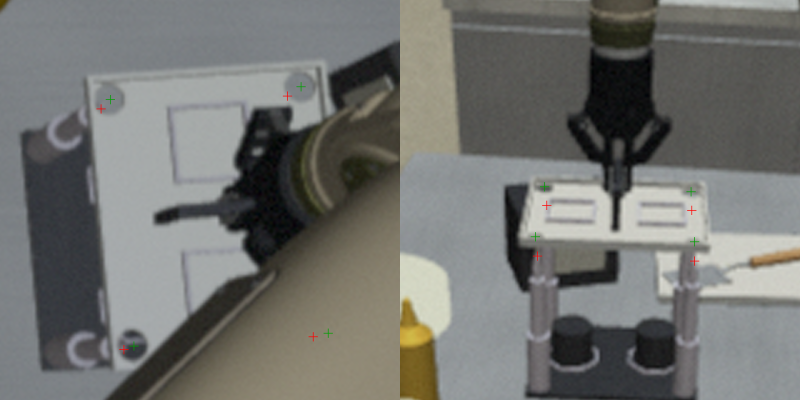

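The holes in the tray line up with the green TCP-based marks, (110,100) and (300,87) in the top half. The tray is therefore centred on the tool. I'll lower it past the tips to z≈186 and check.

{"fn": "move_arm", "kwargs": {"targets": [[[0,-1,12],[0,0,0],1],[[0,-1,22],[0,0,0],1],[[0,-1,32],[0,0,0],1],[[0,-1,35],[0,0,0],1],[[0,-1,35],[0,0,0],1]]}}

```text
clock: 20.65
tcp_pos: [0.5083, -0.4063, 0.2139]
orientation: [-0.0, 0.681, 0.732, -0.0]
wrist_force: [0.3, 0.3, -5.0]
finger_gap: 0.0084
grip_force: 79.4
```

```bash
python3 al.py tray_wide 28 pics/c4.png; python3 -c "
from h import *
for i in range(3): env.read_camera('top'); stat()"
```

```text
t 20.65 pose [ 508.3 -406.3  213.9   94.1] tilt [-0.  0.] F [ 0.3  0.3 -5. ] T [ 0.02 -0.    0.04] gap 8.4 grip 79.4 q [-0.8   0.47  0.24  1.34 -0.    0.7 ]
views 2
tray [ 508.4 -403.6] 3.1 cost 0.456 err vs stand [-0.4 -2.4]
tray [ 506.  -399.9] 4.0 cost 0.063 err vs stand [ 2.  -6.1]
tray [ 507.  -401.6] 4.0 cost 0.262 err vs stand [ 1.  -4.4]
t 20.9 pose [ 508.6 -406.6  214.8   94.1] tilt [ 0.001 -0.001] F [ 0.4 -0.8 -4.2] T [-0.01 -0.02  0.03] gap 8.8 grip 79.4 q [-0.8   0.47  0.24  1.34 -0.    0.7 ]
t 20.95 pose [ 508.6 -406.6  214.8   94.1] tilt [ 0.001 -0.001] F [-0.2 -0.9 -4.1] T [0.02 0.01 0.01] gap 8.7 grip 79.4 q [-0.8   0.47  0.24  1.34 -0.    0.7 ]
t 21.0 pose [ 508.6 -406.5  214.7   94.1] tilt [ 0.    -0.001] F [-0.7  0.  -4.2] T [0.02 0.03 0.01] gap 8.8 grip 79.4 q [-0.8   0.47  0.24  1.34 -0.    0.7 ]
```

View pics/c4.png

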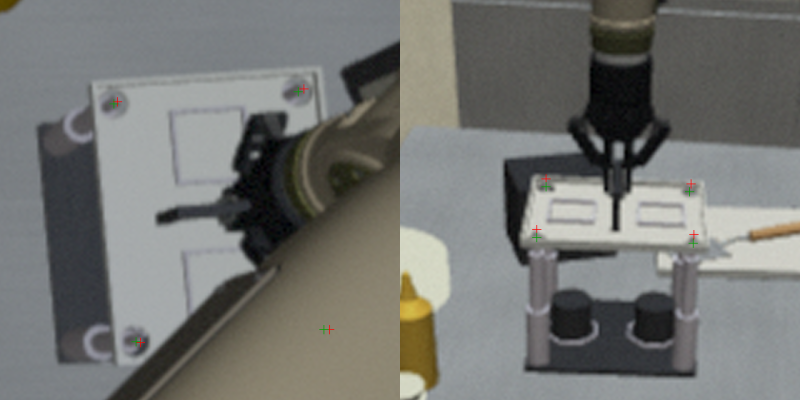

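```bash
cat > holes.py <<'E'
from h_loc import *
import sys
C,_=cur();z=(C[2]-float(sys.argv[1]))/1000;ims=[]
for n in('top','side'):
    q=cam(n);im=cv2.cvtColor(q['pixels'],cv2.COLOR_RGB2BGR);row=[]
    for x in(-98,98):
        for y in(-76,76):
            u=proj(q,list(loc(x,y,C[:2],C[3]-90)/1000)+[z+.004])[0];K=18
            t=cv2.warpAffine(im,np.float32([[1,0,K-u[0]],[0,1,K-u[1]]]),(2*K+1,2*K+1),flags=cv2.INTER_CUBIC);t=cv2.resize(t,(196,196),interpolation=cv2.INTER_CUBIC)
            cv2.drawMarker(t,(98,98),(0,255,0),cv2.MARKER_CROSS,10,1);row.append(t)
    ims.append(np.hstack(row))
cv2.imwrite(sys.argv[2],np.vstack(ims))
E
python3 holes.py 29.5 pics/c5.png
```

```text
(no output)
```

View pics/c5.png

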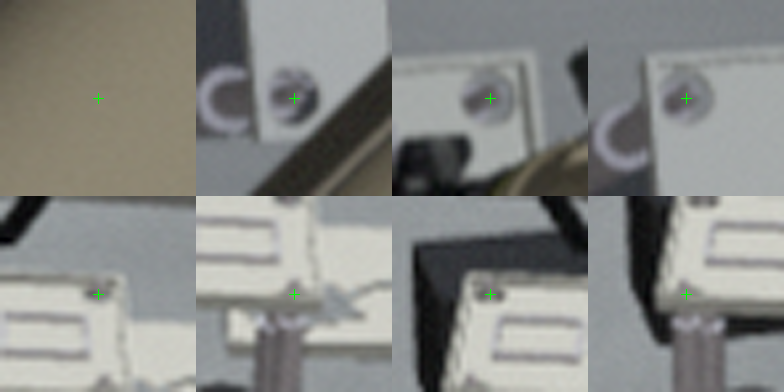

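{"fn": "move_arm", "kwargs": {"targets": [[[0,0,6],[0,0,0],1],[[0,0,12],[0,0,0],1],[[0,0,15],[0,0,0],1],[[0,0,17],[0,0,0],1],[[0,0,18],[0,0,0],1]]}}

```text
clock: 21.72
tcp_pos: [0.5084, -0.4064, 0.1962]
orientation: [-0.0, 0.681, 0.732, -0.0]
wrist_force: [0.1, 0.9, -5.5]
finger_gap: 0.0086
grip_force: 79.5
```

```bash
python3 -c "
from h import *
stat()"
```

```text
t 21.73 pose [ 508.4 -406.4  196.2   94.1] tilt [-0.  0.] F [ 0.1  0.9 -5.5] T [-0.02  0.03 -0.02] gap 8.6 grip 79.5 q [-0.8   0.47  0.2   1.3  -0.    0.7 ]
```

{"fn": "move_arm", "kwargs": {"targets": [[[0,0,8],[0,0,0],1],[[0,0,18],[0,0,0],1],[[0,0,30],[0,0,0],1],[[0,0,42],[0,0,0],1],[[0,0,54],[0,0,0],1]]}}

```text
clock: 22.35
tcp_pos: [0.5083, -0.4063, 0.1412]
orientation: [-0.0, 0.681, 0.732, -0.0]
wrist_force: [0.9, 0.1, -4.7]
finger_gap: 0.0087
grip_force: 79.6
```

{"fn": "move_arm", "kwargs": {"targets": [[[0,0,8],[0,0,0],1],[[0,0,14],[0,0,0],1],[[0,0,18],[0,0,0],1],[[0,0,20],[0,0,0],1],[[0,0,21],[0,0,0],1]]}}

```text
clock: 22.98
tcp_pos: [0.5085, -0.4065, 0.1215]
orientation: [0.0, 0.681, 0.732, -0.0]
wrist_force: [0.4, -0.4, -4.3]
finger_gap: 0.0086
grip_force: 79.5
```

```bash
python3 -c "
from h import *
stat()"
```

```text
t 22.98 pose [ 508.5 -406.5  121.5   94.1] tilt [ 0. -0.] F [ 0.4 -0.4 -4.3] T [ 0.02 -0.02 -0.03] gap 8.6 grip 79.5 q [-0.8   0.51  0.07  1.13 -0.    0.7 ]
```

Two more millimetres to the seat, then release.

{"fn": "move_arm", "kwargs": {"targets": [[[0,0,1],[0,0,0],1],[[0,0,2],[0,0,0],1],[[0,0,2],[0,0,0],1],[[0,0,2],[0,0,0],1]]}}

```text
clock: 23.48
tcp_pos: [0.5085, -0.4065, 0.1197]
orientation: [0.0, 0.681, 0.732, -0.0]
wrist_force: [-1.0, 0.9, -0.6]
finger_gap: 0.009
grip_force: 79.8
```

```bash
python3 -c "
from h import *
stat()"
```

```text
t 23.48 pose [ 508.5 -406.5  119.7   94.1] tilt [ 0.    -0.001] F [-1.   0.9 -0.6] T [ 0.08  0.04 -0.  ] gap 9.0 grip 79.8 q [-0.8   0.51  0.06  1.13 -0.    0.7 ]
```

{"fn": "move_arm", "kwargs": {"targets": [[[0,0,0],[0,0,0],0.4],[[0,0,0],[0,0,0],-0.2],[[0,0,0],[0,0,0],-0.6],[[0,0,0],[0,0,0],-0.6],[[0,0,-20],[0,0,0],-0.6]], "squeeze": 40}}

```text
clock: 24.1
tcp_pos: [0.5075, -0.4055, 0.1378]
orientation: [-0.002, 0.681, 0.732, 0.0]
wrist_force: [0.4, -0.5, 0.4]
finger_gap: 0.068
grip_force: 0.0
```

{"fn": "move_arm", "kwargs": {"targets": [[[0,0,-40],[0,0,0],-1],[[0,0,-90],[0,0,0],-1],[[0,0,-112],[0,0,0],-1],[[0,0,-112],[0,0,0],-1]]}}

```text
clock: 24.6
tcp_pos: [0.5093, -0.4073, 0.2536]
orientation: [0.002, 0.681, 0.732, -0.0]
wrist_force: [-0.2, 0.4, 0.1]
finger_gap: 0.0852
grip_force: 0.0
```

```bash
python3 - <<'E'
from h_loc import *
stat()
plan([(430,-74,250,171,-1,2),(430,-74,100,171,-1,0),(430,-74,20,171,-1,1,30)],(508.5,-406.5,251,94.1))
E
python3 m.py stand shaker1
```

```text
t 24.6 pose [ 509.3 -407.3  253.6   94.1] tilt [ 0.003 -0.003] F [-0.2  0.4  0.1] T [-0.01  0.01 -0.04] gap 85.2 grip 0.0 q [-0.8   0.46  0.32  1.42 -0.    0.7 ]
[[[37,-6,0],[0,0,-0.85],-1],[[75,-12,0],[0,0,-1.71],-1],[[112,-18,0],[0,0,-2.56],-1],[[150,-24,0],[0,0,-3.42],-1],[[187,-30,1],[0,0,-4.27],-1]]
[[[32,21,0],[0,0,-0.85],-1],[[63,42,0],[0,0,-1.71],-1],[[95,63,0],[0,0,-2.56],-1],[[127,84,0],[0,0,-3.42],-1],[[127,84,0],[0,0,-3.42],-1]]
[[[0,0,-0],[0,0,-0.00],-1],[[0,0,50],[0,0,-0.00],-1],[[0,0,100],[0,0,-0.00],-1],[[0,0,150],[0,0,-0.00],-1],[[0,0,177],[0,0,-0.00],-1]]
[[[0,0,27],[0,0,-0.00],-1],[[0,0,53],[0,0,-0.00],-1],[[0,0,53],[0,0,-0.00],-1]]
stand 1 [ 507.9 -400.7] deg 4.8 cost 0.336
shaker1 2 [430.3 -75. ] deg 79.5 cost 0.095
shaker1 1 [430.9 -75.6] deg -9.7 cost 0.087
shaker1 1 [429.7 -71.5] deg 79.1 cost 0.064
```

{"fn": "move_arm", "kwargs": {"targets": [[[37,-6,0],[0,0,-0.85],-1],[[75,-12,0],[0,0,-1.71],-1],[[112,-18,0],[0,0,-2.56],-1],[[150,-24,0],[0,0,-3.42],-1],[[187,-30,0],[0,0,-4.27],-1]]}}

```text
clock: 25.52
tcp_pos: [0.4644, -0.2206, 0.2504]
orientation: [-0.001, 0.366, 0.931, 0.0]
wrist_force: [0.7, 0.1, -0.4]
finger_gap: 0.0855
grip_force: 0.0
```

{"fn": "move_arm", "kwargs": {"targets": [[[32,21,0],[0,0,-0.85],-1],[[63,42,0],[0,0,-1.71],-1],[[95,63,0],[0,0,-2.56],-1],[[127,84,0],[0,0,-3.3],-1],[[127,84,30],[0,0,-3.3],-1]]}}

```text
clock: 26.15
tcp_pos: [0.4304, -0.0721, 0.2223]
orientation: [0.002, 0.087, 0.996, -0.0]
wrist_force: [0.6, -0.7, -0.7]
finger_gap: 0.0856
grip_force: 0.0
```

{"fn": "move_arm", "kwargs": {"targets": [[[0,0,50],[0,0,0],-1],[[0,0,100],[0,0,0],-1],[[0,0,120],[0,0,0],-1],[[0,0,120],[0,0,0],-1]]}}

```text
clock: 26.65
tcp_pos: [0.4281, -0.0731, 0.0993]
orientation: [-0.002, 0.089, 0.996, 0.001]
wrist_force: [-1.2, -0.6, 0.3]
finger_gap: 0.0855
grip_force: 0.0
```

```bash
python3 - <<'E'
from h_loc import *
stat()
plan([(430,-75,20,170,-1,0,30)])
E
```

```text
t 26.65 pose [428.1 -73.1  99.3 169.8] tilt [-0.005  0.002] F [-1.2 -0.6  0.3] T [-0.02 -0.    0.07] gap 85.5 grip 0.0 q [-0.35  0.14 -0.52  0.92 -0.   -0.18]
[[[-1,-1,26],[0,0,-0.01],-1],[[-1,-1,53],[0,0,-0.01],-1],[[-2,-2,79],[0,0,-0.02],-1]]
```

{"fn": "move_arm", "kwargs": {"targets": [[[0,-1,30],[0,0,0],-1],[[-1,-1,60],[0,0,0],-1],[[-1,-1,81],[0,0,0],-1],[[-1,-1,81],[0,0,0],-1],[[-1,-1,81],[0,0,0],1]]}}

```text
clock: 27.28
tcp_pos: [0.4319, -0.0754, 0.0215]
orientation: [0.001, 0.089, 0.996, -0.0]
wrist_force: [0.2, 1.0, -0.0]
finger_gap: 0.0696
grip_force: 0.0
```

{"fn": "move_arm", "kwargs": {"targets": [[[0,0,0],[0,0,0],1],[[0,0,0],[0,0,0],1],[[0,0,0],[0,0,0],1],[[0,0,0],[0,0,0],1],[[0,0,-20],[0,0,0],1]]}}

```text
clock: 27.9
tcp_pos: [0.4299, -0.0747, 0.04]
orientation: [-0.001, 0.089, 0.996, 0.0]
wrist_force: [0.0, 0.8, -1.5]
finger_gap: 0.0456
grip_force: 41.5
```

{"fn": "move_arm", "kwargs": {"targets": [[[0,0,-50],[0,0,0],1],[[0,0,-100],[0,0,0],1],[[0,0,-150],[0,0,0],1],[[0,0,-200],[0,0,0],1],[[0,0,-210],[0,0,0],1]]}}

```text
clock: 28.52
tcp_pos: [0.4325, -0.0755, 0.2539]
orientation: [0.003, 0.089, 0.996, -0.001]
wrist_force: [-0.1, -0.2, -2.7]
finger_gap: 0.0454
grip_force: 41.9
```

```bash
python3 - <<'E'
from h_loc import *
stat()
ST[:]=(508.3,-406)
plan([(*loc(-58,0),250,184.1,1,1),(*loc(-58,0),125,184.1,1,2)],(430,-74,250,170))
E
```

```text
t 28.52 pose [432.5 -75.5 253.9 169.8] tilt [ 0.006 -0.002] F [-0.1 -0.2 -2.7] T [-0.01  0.04 -0.02] gap 45.4 grip 41.9 q [-0.36  0.04 -0.24  1.29  0.   -0.18]
[[[-11,-47,-0],[0,0,-0.20],1],[[-22,-94,-0],[0,0,-0.40],1],[[-34,-140,-0],[0,0,-0.60],1],[[-45,-187,-0],[0,0,-0.81],1],[[-56,-234,-0],[0,0,-1.01],1]]
[[[-3,-48,-0],[0,0,-0.20],1],[[-6,-96,-0],[0,0,-0.40],1],[[-6,-96,-0],[0,0,-0.40],1],[[-6,-96,42],[0,0,-0.40],1],[[-6,-96,83],[0,0,-0.40],1]]
[[[0,0,42],[0,0,-0.00],1],[[0,0,42],[0,0,-0.00],1],[[0,0,42],[0,0,-0.00],1]]
```

{"fn": "move_arm", "kwargs": {"targets": [[[-11,-47,0],[0,0,-0.2],1],[[-22,-94,0],[0,0,-0.4],1],[[-34,-140,0],[0,0,-0.6],1],[[-45,-187,0],[0,0,-0.81],1],[[-56,-234,0],[0,0,-1.01],1]]}}

```text
clock: 29.15
tcp_pos: [0.4439, -0.3163, 0.2488]
orientation: [-0.001, 0.0, 1.0, 0.001]
wrist_force: [1.4, 1.5, -1.4]
finger_gap: 0.0454
grip_force: 42.0
```

{"fn": "move_arm", "kwargs": {"targets": [[[-3,-48,0],[0,0,-0.2],1],[[-6,-97,0],[0,0,-0.42],1],[[-6,-97,0],[0,0,-0.42],1],[[-6,-97,40],[0,0,-0.42],1],[[-6,-97,83],[0,0,-0.42],1]]}}

```text
clock: 29.78
tcp_pos: [0.4502, -0.4115, 0.1658]
orientation: [0.0, -0.036, 0.999, 0.0]
wrist_force: [0.3, -0.6, -2.9]
finger_gap: 0.0457
grip_force: 42.5
```

{"fn": "move_arm", "kwargs": {"targets": [[[0,0,25],[0,0,0],1],[[0,0,38],[0,0,0],1],[[0,0,38],[0,0,0],1],[[0,0,38],[0,0,0],1]]}}

```text
clock: 30.28
tcp_pos: [0.4509, -0.4126, 0.1306]
orientation: [0.001, -0.036, 0.999, -0.001]
wrist_force: [-0.6, -0.1, -2.0]
finger_gap: 0.0451
grip_force: 42.4
```

```bash
python3 - <<'E'
from h_loc import *
stat()
p=cam('top');s=cam('side');a=p['pixels'][120:260,400:540];b=s['pixels'][60:200,240:380]
cv2.imwrite('pics/c6.png',cv2.cvtColor(cv2.resize(np.hstack([a,b]),None,fx=2.8,fy=2.8,interpolation=cv2.INTER_CUBIC),cv2.COLOR_RGB2BGR))
E
```

```text
t 30.27 pose [ 450.9 -412.6  130.6 -175.9] tilt [ 0.001 -0.002] F [-0.6 -0.1 -2. ] T [ 0.06 -0.05 -0.01] gap 45.1 grip 42.4 q [-0.87  0.43 -0.04  1.1  -0.   -0.94]
```

View pics/c6.png

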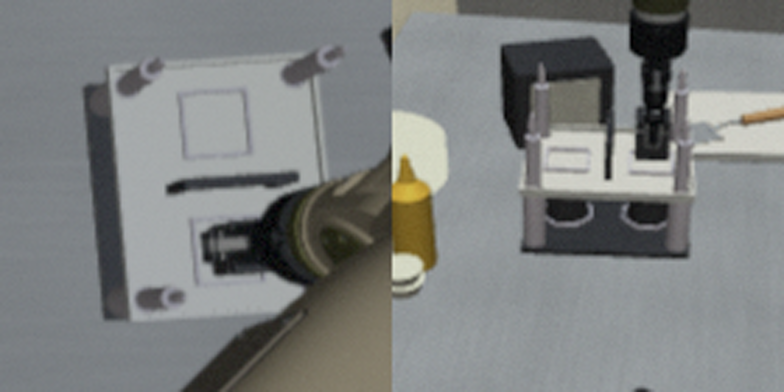

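The tray is seated at about 90 mm, and the shaker at (228,243) in the crop is over the near square pocket. I'll correct y by 2 mm, lower it and release.

{"fn": "move_arm", "kwargs": {"targets": [[[0,2,6],[0,0,0],1],[[0,2,12],[0,0,0],1],[[0,2,15],[0,0,0],1],[[0,2,15],[0,0,0],1],[[0,2,15],[0,0,0],0.5]]}}

```text
clock: 31.0
tcp_pos: [0.45, -0.41, 0.1156]
orientation: [0.0, -0.036, 0.999, -0.0]
wrist_force: [-2.5, 3.1, 8.2]
finger_gap: 0.0452
grip_force: 43.3
```

{"fn": "move_arm", "kwargs": {"targets": [[[0,0,0],[0,0,0],-0.5],[[0,0,0],[0,0,0],-1],[[0,0,-20],[0,0,0],-1],[[0,0,-60],[0,0,0],-1],[[0,0,-110],[0,0,0],-1]]}}

```text
clock: 31.62
tcp_pos: [0.4497, -0.4097, 0.224]
orientation: [-0.001, -0.036, 0.999, 0.001]
wrist_force: [0.9, -1.0, -0.1]
finger_gap: 0.0855
grip_force: 0.0
```

{"fn": "move_arm", "kwargs": {"targets": [[[0,0,-24],[0,0,0],-1],[[0,0,-24],[0,0,0],-1]]}}

```text
clock: 31.88
tcp_pos: [0.4511, -0.4113, 0.2505]
orientation: [0.001, -0.036, 0.999, -0.002]
wrist_force: [-0.2, -0.3, -0.5]
finger_gap: 0.0854
grip_force: 0.0
```

```bash
python3 - <<'E'
from h_loc import *
stat()
P=(451,-410,250,184)
plan([(609,192,250,175,-1,1)],P)
E
```

```text
t 31.88 pose [ 451.1 -411.3  250.5 -175.9] tilt [ 0.003 -0.004] F [-0.2 -0.3 -0.5] T [ 0.02 -0.    0.06] gap 85.4 grip 0.0 q [-0.87  0.38  0.18  1.37 -0.   -0.94]
[[[-15,45,-0],[0,0,0.07],-1],[[-31,91,-0],[0,0,0.14],-1],[[-46,136,-0],[0,0,0.21],-1],[[-61,181,-0],[0,0,0.28],-1],[[-77,227,-0],[0,0,0.35],-1]]
[[[-13,46,-0],[0,0,0.07],-1],[[-25,92,-0],[0,0,0.14],-1],[[-38,139,-0],[0,0,0.21],-1],[[-50,185,-0],[0,0,0.28],-1],[[-63,231,-0],[0,0,0.35],-1]]
[[[-10,47,-0],[0,0,0.07],-1],[[-20,94,-0],[0,0,0.14],-1],[[-29,141,-0],[0,0,0.21],-1],[[-29,141,-0],[0,0,0.21],-1]]
```

{"fn": "move_arm", "kwargs": {"targets": [[[-15,45,0],[0,0,0.07],-1],[[-31,91,0],[0,0,0.14],-1],[[-46,136,0],[0,0,0.21],-1],[[-61,181,0],[0,0,0.28],-1],[[-77,227,0],[0,0,0.35],-1]]}}

```text
clock: 32.5
tcp_pos: [0.5104, -0.1766, 0.2462]
orientation: [-0.001, -0.005, 1.0, 0.001]
wrist_force: [1.0, 0.3, -1.0]
finger_gap: 0.0855
grip_force: 0.0
```

{"fn": "move_arm", "kwargs": {"targets": [[[-13,46,0],[0,0,0.07],-1],[[-25,92,0],[0,0,0.14],-1],[[-38,139,0],[0,0,0.21],-1],[[-50,185,0],[0,0,0.28],-1],[[-63,231,0],[0,0,0.35],-1]]}}

```text
clock: 33.12
tcp_pos: [0.571, 0.0549, 0.2462]
orientation: [-0.001, 0.026, 1.0, -0.0]
wrist_force: [0.6, -1.4, 1.0]
finger_gap: 0.0851
grip_force: 0.0
```

```bash
python3 m.py shaker0; python3 - <<'E'
from h_loc import *
ST[:]=(508.3,-406)
stat()
p=cam('top');s=cam('side');o=[]
for q in(p,s):
    for d in env.regions_of('shaker0',q):
        k=d['mask'];v,u=np.nonzero(k);e=unproj(q,[[u.mean(),v.mean()]],.12)[0,:2]*1000
        if np.linalg.norm(e-loc(-58,0))<50:o.append((q,k.astype(float)));break
for ob in [[a] for a in o]:
    f,c=fit(ob,'shaker',loc(-58,0)/1000,(.07,),.094);print(np.round(f[:2]*1000,1),np.degrees(f[2]),c,loc(-58,0))
o=[]
for q in(p,s):
    im=cv2.resize(q['pixels'],None,fx=4,fy=4,interpolation=cv2.INTER_CUBIC)
    u=(proj(q,list(loc(-30,0)/1000)+[.12])[0]*4).astype(int);o.append(im[u[1]-200:u[1]+200,u[0]-200:u[0]+200])
cv2.imwrite('pics/c7.png',cv2.cvtColor(np.hstack(o),cv2.COLOR_RGB2BGR))
E
```

```text
t 33.33 pose [570.8  54.1 246.3 177.2] tilt [-0.003 -0.   ] F [ 0.7 -0.4  0.2] T [ 0.01  0.05 -0.04] gap 85.5 grip 0.0 q [-0.05  0.31  0.08  1.34 -0.    0.  ]
[ 448.5 -409.4] 4.711795882876935 0.11725089905190889 [ 450.44843459 -410.14685177]
[ 449.8 -407.5] 2.734310367687878 0.2103277528884696 [ 450.44843459 -410.14685177]Traceback (most recent call last):
  File "m.py", line 10, in <module>
    q,c=fit(o,k,x,ys); print(n,len(o),np.round(q[:2]*1000,1),'deg',round(np.degrees(q[2]),1),'cost',round(c,3))
        ~~~^^^^^^^^^^
  File "h.py", line 41, in fit
    r=minimize(cost,sx[0],method='Nelder-Mead',options=dict(initial_simplex=sx,xatol=2e-4,fatol=2e-4,maxiter=80))
    res = _minimize_neldermead(fun, x0, args, callback, bounds=bounds,
                               **options)
    fsim[k] = func(sim[k])
              ~~~~^^^^^^^^
    fx = function(np.copy(x), *(wrapper_args + args))
  File "h.py", line 37, in cost
    return t/len(obs)
           ~^~~~~~~~~
ZeroDivisionError: division by zero
```

View pics/c7.png

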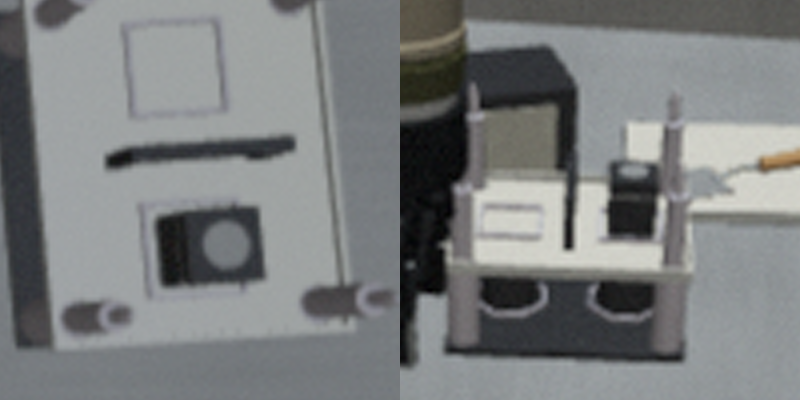

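The shaker stands inside the near square frame, at (210,245) in the left half of the crop. Next is shaker0.

```bash
python3 - <<'E'
from h_loc import *
plan([(609,192,248,175.5,-1,0),(609,192,120,175.5,-1,3)],mm=45)
E
```

```text
[[[-8,35,-0],[0,0,0.04],-1],[[-15,71,-0],[0,0,0.07],-1],[[-23,106,-0],[0,0,0.11],-1],[[-30,142,-0],[0,0,0.15],-1],[[-30,142,42],[0,0,0.15],-1]]
[[[0,0,43],[0,0,-0.00],-1],[[0,0,85],[0,0,-0.00],-1],[[0,0,85],[0,0,-0.00],-1],[[0,0,85],[0,0,-0.00],-1],[[0,0,85],[0,0,-0.00],-1]]
```

{"fn": "move_arm", "kwargs": {"targets": [[[-8,35,0],[0,0,0.04],-1],[[-15,71,0],[0,0,0.07],-1],[[-23,106,0],[0,0,0.11],-1],[[-30,140,0],[0,0,0.15],-1],[[-30,140,40],[0,0,0.15],-1]]}}

```text
clock: 34.15
tcp_pos: [0.6116, 0.193, 0.211]
orientation: [0.004, 0.038, 0.999, 0.001]
wrist_force: [0.9, -1.6, -0.1]
finger_gap: 0.0854
grip_force: 0.0
```

{"fn": "move_arm", "kwargs": {"targets": [[[0,0,43],[0,0,0],-1],[[0,0,85],[0,0,0],-1],[[0,0,85],[0,0,0],-1],[[0,0,85],[0,0,0],-1]]}}

```text
clock: 34.65
tcp_pos: [0.6095, 0.1909, 0.1249]
orientation: [0.001, 0.039, 0.999, 0.0]
wrist_force: [0.0, 0.1, 0.1]
finger_gap: 0.0858
grip_force: 0.0
```

```bash
python3 - <<'E'
from h_loc import *
stat()
plan([(609,192,20,175.5,-1,0,30)])
E
```

```text
t 34.65 pose [609.5 190.9 124.9 175.5] tilt [0.002 0.   ] F [0.  0.1 0.1] T [0.01 0.03 0.02] gap 85.8 grip 0.0 q [ 0.18  0.48  0.03  1.12 -0.    0.26]
[[[0,0,26],[0,0,0.00],-1],[[0,1,52],[0,0,0.00],-1],[[0,1,79],[0,0,0.00],-1],[[1,1,105],[0,0,0.00],-1]]
```

{"fn": "move_arm", "kwargs": {"targets": [[[0,1,35],[0,0,0],-1],[[0,1,70],[0,0,0],-1],[[0,1,95],[0,0,0],-1],[[0,1,104],[0,0,0],-1],[[0,1,104],[0,0,0],-1]]}}

```text
clock: 35.28
tcp_pos: [0.6097, 0.1926, 0.0206]
orientation: [0.001, 0.039, 0.999, 0.0]
wrist_force: [0.7, -0.2, -0.5]
finger_gap: 0.0854
grip_force: 0.0
```

{"fn": "move_arm", "kwargs": {"targets": [[[0,0,0],[0,0,0],1],[[0,0,0],[0,0,0],1],[[0,0,0],[0,0,0],1],[[0,0,0],[0,0,0],1],[[0,0,0],[0,0,0],1]]}}

```text
clock: 35.9
tcp_pos: [0.6097, 0.1927, 0.0207]
orientation: [0.001, 0.039, 0.999, 0.0]
wrist_force: [-0.1, -0.4, 5.8]
finger_gap: 0.0459
grip_force: 42.0
```

{"fn": "move_arm", "kwargs": {"targets": [[[0,0,-30],[0,0,0],1],[[0,0,-80],[0,0,0],1],[[0,0,-130],[0,0,0],1],[[0,0,-180],[0,0,0],1],[[0,0,-230],[0,0,0],1]]}}

```text
clock: 36.52
tcp_pos: [0.6081, 0.1925, 0.2505]
orientation: [-0.0, 0.038, 0.999, -0.0]
wrist_force: [1.3, 0.7, -1.4]
finger_gap: 0.0457
grip_force: 41.3
```

```bash
python3 - <<'E'
from h_loc import *
stat()
ST[:]=(508.3,-406)
plan([(*loc(58,0),250,184.1,1,0),(*loc(58,0),130,184.1,1,3)],(609.5,192,251,175.5))
E
```

```text
t 36.52 pose [608.1 192.5 250.5 175.6] tilt [-0.001 -0.   ] F [ 1.3  0.7 -1.4] T [ 0.05 -0.09  0.06] gap 45.7 grip 41.3 q [ 0.18  0.44  0.28  1.41 -0.    0.26]
[[[-0,-50,0],[0,0,-0.07],1],[[-1,-99,0],[0,0,-0.14],1],[[-1,-149,0],[0,0,-0.22],1],[[-1,-198,0],[0,0,-0.29],1],[[-1,-248,0],[0,0,-0.36],1]]
[[[3,-50,0],[0,0,-0.07],1],[[6,-99,0],[0,0,-0.14],1],[[8,-149,0],[0,0,-0.21],1],[[11,-198,0],[0,0,-0.29],1],[[14,-248,0],[0,0,-0.36],1]]
[[[6,-49,0],[0,0,-0.07],1],[[12,-99,0],[0,0,-0.14],1],[[12,-99,40],[0,0,-0.14],1],[[12,-99,80],[0,0,-0.14],1],[[12,-99,120],[0,0,-0.14],1]]
[[[0,0,-0],[0,0,-0.00],1],[[0,0,-0],[0,0,-0.00],1],[[0,0,-0],[0,0,-0.00],1]]
```

{"fn": "move_arm", "kwargs": {"targets": [[[0,-50,0],[0,0,-0.07],1],[[-1,-99,0],[0,0,-0.14],1],[[-1,-149,0],[0,0,-0.22],1],[[-1,-198,0],[0,0,-0.29],1],[[-1,-248,0],[0,0,-0.36],1]]}}

```text
clock: 37.15
tcp_pos: [0.5899, -0.0561, 0.2489]
orientation: [-0.0, 0.007, 1.0, 0.0]
wrist_force: [0.5, -0.0, -1.2]
finger_gap: 0.0455
grip_force: 41.5
```

{"fn": "move_arm", "kwargs": {"targets": [[[3,-50,0],[0,0,-0.07],1],[[6,-99,0],[0,0,-0.14],1],[[8,-149,0],[0,0,-0.21],1],[[11,-198,0],[0,0,-0.29],1],[[14,-248,0],[0,0,-0.36],1]]}}

```text
clock: 37.78
tcp_pos: [0.5725, -0.3038, 0.2489]
orientation: [-0.0, -0.025, 1.0, 0.0]
wrist_force: [0.8, 0.4, -1.7]
finger_gap: 0.0454
grip_force: 41.6
```

{"fn": "move_arm", "kwargs": {"targets": [[[6,-49,0],[0,0,-0.07],1],[[12,-97,0],[0,0,-0.14],1],[[12,-97,20],[0,0,-0.14],1],[[12,-97,70],[0,0,-0.14],1],[[12,-97,115],[0,0,-0.14],1]]}}

```text
clock: 38.4
tcp_pos: [0.5652, -0.4, 0.1324]
orientation: [-0.0, -0.036, 0.999, 0.0]
wrist_force: [-0.1, -0.2, -2.7]
finger_gap: 0.0458
grip_force: 41.8
```

{"fn": "move_arm", "kwargs": {"targets": [[[0,0,3],[0,0,0],1],[[0,0,3],[0,0,0],1],[[0,0,3],[0,0,0],1]]}}

```text
clock: 38.78
tcp_pos: [0.5671, -0.401, 0.1342]
orientation: [0.002, -0.037, 0.999, -0.002]
wrist_force: [0.7, -0.4, -1.1]
finger_gap: 0.0456
grip_force: 41.7
```

```bash
python3 - <<'E'
from h_loc import *
stat()
ST[:]=(508.3,-406)
plan([(*loc(58,0),116,-175.9,1,0,5)])
E
```

```text
t 38.77 pose [ 567.1 -401.   134.2 -175.8] tilt [ 0.003 -0.003] F [ 0.7 -0.4 -1.1] T [-0.01 -0.03 -0.03] gap 45.6 grip 41.7 q [-0.73  0.58  0.22  1.21 -0.   -0.8 ]
[[[0,-0,5],[0,0,0.00],1],[[0,-0,9],[0,0,0.00],1],[[1,-1,14],[0,0,0.01],1],[[1,-1,18],[0,0,0.01],1]]
```

{"fn": "move_arm", "kwargs": {"targets": [[[0,-1,6],[0,0,0],1],[[0,-1,12],[0,0,0],1],[[0,-1,17],[0,0,0],1],[[0,-1,18],[0,0,0],1],[[0,-1,18],[0,0,0],0.5]]}}

```text
clock: 39.4
tcp_pos: [0.5657, -0.4009, 0.1147]
orientation: [0.0, -0.037, 0.999, -0.0]
wrist_force: [-2.8, 1.3, 5.2]
finger_gap: 0.0455
grip_force: 42.6
```

{"fn": "move_arm", "kwargs": {"targets": [[[0,0,0],[0,0,0],-0.5],[[0,0,0],[0,0,0],-1],[[0,0,-20],[0,0,0],-1],[[0,0,-60],[0,0,0],-1],[[0,0,-110],[0,0,0],-1]]}}

```text
clock: 40.02
tcp_pos: [0.5652, -0.4005, 0.2228]
orientation: [-0.001, -0.036, 0.999, 0.001]
wrist_force: [1.1, -1.0, 0.3]
finger_gap: 0.0856
grip_force: 0.0
```

{"fn": "move_arm", "kwargs": {"targets": [[[0,0,-24],[0,0,0],-1],[[0,50,-24],[0,0,0.6],-1],[[0,100,-24],[0,0,1.5],-1],[[0,150,-24],[0,0,2.4],-1],[[-5,200,-24],[0,0,3.2],-1]]}}

```text
clock: 40.65
tcp_pos: [0.5558, -0.1997, 0.2472]
orientation: [0.0, 0.243, 0.97, -0.0]
wrist_force: [0.4, -0.2, 0.3]
finger_gap: 0.0857
grip_force: 0.0
```

```bash
python3 m.py tray_narrow caddy0 caddy1; python3 - <<'E'
from h_loc import *
stat()
E
```

```text
tray_narrow 2 [518.  402.1] deg -2.9 cost 0.03
tray_narrow 1 [518.  401.3] deg -2.9 cost 0.023
tray_narrow 1 [518.  403.2] deg -3.0 cost 0.033
caddy0 2 [442.3 207.8] deg -29.1 cost 0.055
caddy0 1 [442.3 207.2] deg -29.0 cost 0.047
caddy0 1 [441.7 208.8] deg -28.5 cost 0.048
caddy1 2 [434.6  58.6] deg -31.2 cost 0.11
caddy1 1 [434.8  58.8] deg -32.3 cost 0.046
caddy1 1 [434.9  59. ] deg 154.3 cost 0.149
t 41.05 pose [ 556.3 -202.4  247.   152.1] tilt [-0. -0.] F [ 0.3 -0.4 -0.2] T [0.01 0.03 0.02] gap 85.5 grip 0.0 q [-0.48  0.34  0.13  1.35 -0.    0.  ]
```

```bash
python3 - <<'E'
from h_loc import *
plan([(518,402,250,87,-1,0),(518,402,100,87,-1,3)])
E
```

```text
[[[24,40,-0],[0,0,0.50],-1],[[49,79,-0],[0,0,1.00],-1],[[73,119,-1],[0,0,1.50],-1],[[97,159,-1],[0,0,2.00],-1],[[122,199,-1],[0,0,2.50],-1]]
[[[39,26,-0],[0,0,0.50],-1],[[78,51,-0],[0,0,1.00],-1],[[117,77,-1],[0,0,1.50],-1],[[155,103,-1],[0,0,2.00],-1],[[194,128,-1],[0,0,2.50],-1]]
[[[46,7,-0],[0,0,0.50],-1],[[92,14,-0],[0,0,1.00],-1],[[138,20,-1],[0,0,1.50],-1],[[138,20,49],[0,0,1.50],-1],[[138,20,99],[0,0,1.50],-1]]
[[[0,0,50],[0,0,-0.00],-1],[[0,0,50],[0,0,-0.00],-1],[[0,0,50],[0,0,-0.00],-1],[[0,0,50],[0,0,-0.00],-1]]
```

{"fn": "move_arm", "kwargs": {"targets": [[[24,40,0],[0,0,0.5],-1],[[49,79,0],[0,0,1.0],-1],[[73,119,0],[0,0,1.5],-1],[[97,159,0],[0,0,2.0],-1],[[122,199,0],[0,0,2.5],-1]]}}

```text
clock: 41.68
tcp_pos: [0.5415, 0.0319, 0.2471]
orientation: [0.0, 0.447, 0.895, -0.0]
wrist_force: [0.9, 1.0, 0.2]
finger_gap: 0.0853
grip_force: 0.0
```

{"fn": "move_arm", "kwargs": {"targets": [[[39,26,0],[0,0,0.5],-1],[[78,51,0],[0,0,1.0],-1],[[117,77,0],[0,0,1.5],-1],[[155,103,0],[0,0,2.0],-1],[[194,128,0],[0,0,2.5],-1]]}}

```text
clock: 42.3
tcp_pos: [0.5267, 0.2642, 0.247]
orientation: [0.0, 0.63, 0.777, -0.0]
wrist_force: [-0.7, -0.2, -0.2]
finger_gap: 0.0857
grip_force: 0.0
```

{"fn": "move_arm", "kwargs": {"targets": [[[46,7,0],[0,0,0.5],-1],[[92,14,0],[0,0,1.0],-1],[[138,20,0],[0,0,1.5],-1],[[138,20,49],[0,0,1.5],-1],[[138,20,99],[0,0,1.5],-1]]}}

```text
clock: 42.92
tcp_pos: [0.5178, 0.4033, 0.1472]
orientation: [0.0, 0.724, 0.69, 0.001]
wrist_force: [0.1, -0.0, -0.4]
finger_gap: 0.0857
grip_force: 0.0
```

{"fn": "move_arm", "kwargs": {"targets": [[[0,0,45],[0,0,0],-1],[[0,0,45],[0,0,0],-1],[[0,0,45],[0,0,0],-1]]}}

```text
clock: 43.3
tcp_pos: [0.5178, 0.4027, 0.1047]
orientation: [0.0, 0.725, 0.689, 0.001]
wrist_force: [1.2, 1.1, 0.6]
finger_gap: 0.0856
grip_force: 0.0
```

```bash
python3 - <<'E'
from h_loc import *
stat()
p=cam('side');k=near(p,'tray_narrow',(.518,.402),.09)
print(fit([(p,k)],'tray_narrow',(.518,.402),(-.05,)))
plan([(518,402,28,87,-1,0,30)])
E
```

```text
t 43.3 pose [517.8 402.7 104.7  87.1] tilt [0.002 0.001] F [1.2 1.1 0.6] T [-0.02  0.04  0.07] gap 85.6 grip 0.0 q [ 0.54  0.53  0.05  1.1  -0.    2.16]
(array([ 0.50057416,  0.37284394, -0.05448905]), np.float64(0.09479419406467748))
[[[-0,-0,26],[0,0,0.01],-1],[[-1,-0,52],[0,0,0.01],-1],[[-1,-0,78],[0,0,0.02],-1]]
```

```bash
python3 - <<'E'
from h_loc import *
s=cam('side');p=cam('top')
for q in(s,p): 
    for d in env.landmark_of('tray_narrow',q): print(d['confidence'],d['centre'])
a=s['pixels'][230:380,180:380];b=p['pixels'][120:270,90:290]
cv2.imwrite('pics/c8.png',cv2.cvtColor(cv2.resize(np.hstack([a,b]),None,fx=2,fy=2,interpolation=cv2.INTER_CUBIC),cv2.COLOR_RGB2BGR))
E
```

```text
0.82 [0.5027, 0.3719, -0.0045]
0.84 [0.5021, 0.3701, -0.0009]
```

View pics/c8.png

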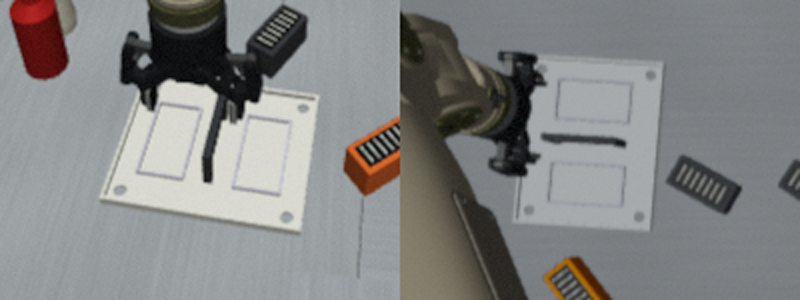

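The narrow tray was knocked aside. Its centre is now about (501,372) mm, with the handle at (583,139) in the right half of the crop. I'll shift over it and re-measure.

{"fn": "move_arm", "kwargs": {"targets": [[[-31,-16,0],[0,0,0],-1],[[-31,-16,0],[0,0,0],-1],[[-31,-16,0],[0,0,0],-1]]}}

```text
clock: 43.98
tcp_pos: [0.4995, 0.3731, 0.1041]
orientation: [0.0, 0.724, 0.689, 0.001]
wrist_force: [0.3, -0.1, 0.8]
finger_gap: 0.0855
grip_force: 0.0
```

```bash
python3 - <<'E'
from h_loc import *
stat()
p=cam('side');t=cam('top')
# local search using only visible tray mask: precision cost via hole centres (landmark pockets) as well
for q in(p,t):
    k=near(q,'tray_narrow',(.501,.372),.12)
    if k is None: continue
    # add arm pixels as unknown: hull-fill of mask
    c=cv2.convexHull(np.argwhere(k>0)[:,::-1].astype(np.int32));h=k.astype(np.uint8)*0;cv2.fillConvexPoly(h,c,1)
    for m in(k,h.astype(float)): f,cc=fit([(q,m)],'tray_narrow',(.501,.372),(-.05,));print(np.round(f[:2]*1000,1),np.degrees(f[2]),cc)
    for i in(0,1): print([np.round(d['centre'],3) for d in env.landmark_of('tray_narrow_pocket%d'%i,q)])
E
```

```text
t 43.98 pose [499.5 373.1 104.1  87.2] tilt [0.002 0.001] F [ 0.3 -0.1  0.8] T [ 0.06  0.   -0.03] gap 85.5 grip 0.0 q [ 0.51  0.47 -0.04  1.06  0.    2.13]
[500.7 372.6] -3.1275095823461765 0.036521975857834565
[501.  374.1] -2.9402865155554423 0.030998994285920678
[array([0.442, 0.373, 0.006]), array([ 0.511, -0.411,  0.002]), array([0.558, 0.364, 0.   ])]
[array([0.442, 0.373, 0.006]), array([ 0.511, -0.411,  0.002]), array([0.558, 0.364, 0.   ])]
[501.1 370. ] -3.46983746398195 0.2050300293322107
[500.6 370.5] -3.4938959746811693 0.02170765019291565
[array([0.447, 0.374, 0.003]), array([0.556, 0.366, 0.003])]
[array([0.447, 0.374, 0.003]), array([0.556, 0.366, 0.003])]
```

{"fn": "move_arm", "kwargs": {"targets": [[[-2,1,30],[0,0,0.05],-1],[[-2,1,60],[0,0,0.05],-1],[[-2,1,75],[0,0,0.05],-1],[[-2,1,75],[0,0,0.05],-1],[[-2,1,75],[0,0,0.05],1]], "squeeze": 80}}

```text
clock: 45.0
tcp_pos: [0.5005, 0.371, 0.0293]
orientation: [0.0, 0.727, 0.686, 0.001]
wrist_force: [-0.3, -0.9, 0.4]
finger_gap: 0.0699
grip_force: 0.0
```

{"fn": "move_arm", "kwargs": {"targets": [[[0,0,0],[0,0,0],1],[[0,0,0],[0,0,0],1],[[0,0,0],[0,0,0],1],[[0,0,0],[0,0,0],1],[[0,0,0],[0,0,0],1]]}}

```text
clock: 45.62
tcp_pos: [0.5003, 0.3707, 0.029]
orientation: [0.0, 0.727, 0.686, 0.001]
wrist_force: [0.9, -2.1, 4.1]
finger_gap: 0.009
grip_force: 79.6
```

```bash
python3 - <<'E'
from h_loc import *
stat()
E
```

```text
t 45.62 pose [500.3 370.7  29.   86.7] tilt [0.001 0.   ] F [ 0.9 -2.1  4.1] T [-0.15  0.01  0.05] gap 9.0 grip 79.6 q [ 0.51  0.53 -0.14  0.9  -0.    2.14]
```

{"fn": "move_arm", "kwargs": {"targets": [[[0,0,0],[0,0,0],1],[[0,0,-20],[0,0,0],1],[[0,0,-60],[0,0,0],1],[[0,0,-100],[0,0,0],1],[[0,0,-150],[0,0,0],1]]}}

```text
clock: 46.25
tcp_pos: [0.498, 0.3697, 0.1768]
orientation: [-0.001, 0.727, 0.686, -0.003]
wrist_force: [0.8, 1.5, -4.6]
finger_gap: 0.0088
grip_force: 78.3
```

{"fn": "move_arm", "kwargs": {"targets": [[[0,0,-50],[0,0,0],1],[[0,0,-100],[0,0,0],1],[[0,0,-140],[0,0,0],1],[[0,0,-140],[0,0,0],1]]}}

```text
clock: 46.75
tcp_pos: [0.5006, 0.3712, 0.3205]
orientation: [0.0, 0.727, 0.686, 0.002]
wrist_force: [0.7, -0.6, -4.3]
finger_gap: 0.0085
grip_force: 78.5
```

```bash
python3 - <<'E'
from h_loc import *
stat()
ST[:]=(508.3,-406)
plan([(560,0,320,90,1,0),(*ST,320,94.1,1,0),(*ST,270,94.1,1,3)],mm=48)
E
```

```text
t 46.75 pose [500.6 371.2 320.5  86.7] tilt [0.004 0.002] F [ 0.7 -0.6 -4.3] T [ 0.03 -0.02  0.01] gap 8.5 grip 78.5 q [0.51 0.41 0.4  1.56 0.   2.14]
[[[-46,10,0],[0,0,-0.04],1],[[-92,20,0],[0,0,-0.08],1],[[-138,30,0],[0,0,-0.12],1],[[-184,40,0],[0,0,-0.17],1],[[-229,50,0],[0,0,-0.21],1]]
[[[-46,8,0],[0,0,-0.04],1],[[-92,17,0],[0,0,-0.08],1],[[-139,25,0],[0,0,-0.12],1],[[-184,21,0],[0,0,-0.17],1],[[-229,16,0],[0,0,-0.22],1]]
[[[-45,-6,-0],[0,0,-0.05],1],[[-90,-13,-0],[0,0,-0.09],1],[[-135,-19,-0],[0,0,-0.14],1],[[-180,-26,-0],[0,0,-0.18],1],[[-225,-32,-0],[0,0,-0.23],1]]
[[[-45,-8,-0],[0,0,-0.05],1],[[-89,-16,-0],[0,0,-0.09],1],[[-89,-16,25],[0,0,-0.09],1],[[-89,-16,50],[0,0,-0.09],1],[[-89,-16,50],[0,0,-0.09],1]]
[[[0,0,-0],[0,0,-0.00],1],[[0,0,-0],[0,0,-0.00],1]]
```

{"fn": "move_arm", "kwargs": {"targets": [[[-46,10,0],[0,0,-0.04],1],[[-92,20,0],[0,0,-0.08],1],[[-138,30,0],[0,0,-0.12],1],[[-184,40,0],[0,0,-0.17],1],[[-229,50,0],[0,0,-0.21],1]]}}

```text
clock: 47.38
tcp_pos: [0.5352, 0.1375, 0.3147]
orientation: [-0.002, 0.714, 0.7, -0.002]
wrist_force: [1.0, 0.3, -3.5]
finger_gap: 0.0087
grip_force: 78.5
```

{"fn": "move_arm", "kwargs": {"targets": [[[-46,8,0],[0,0,-0.04],1],[[-92,17,0],[0,0,-0.08],1],[[-139,25,0],[0,0,-0.12],1],[[-184,21,0],[0,0,-0.17],1],[[-229,16,0],[0,0,-0.22],1]]}}

```text
clock: 48.0
tcp_pos: [0.5462, -0.0913, 0.3146]
orientation: [-0.003, 0.701, 0.713, -0.001]
wrist_force: [2.1, 0.1, -2.9]
finger_gap: 0.0089
grip_force: 78.5
```

{"fn": "move_arm", "kwargs": {"targets": [[[-45,-6,0],[0,0,-0.05],1],[[-90,-13,0],[0,0,-0.09],1],[[-135,-19,0],[0,0,-0.14],1],[[-180,-26,0],[0,0,-0.18],1],[[-225,-32,0],[0,0,-0.23],1]]}}

```text
clock: 48.62
tcp_pos: [0.5182, -0.3164, 0.3147]
orientation: [-0.003, 0.686, 0.727, -0.0]
wrist_force: [0.7, -0.2, -5.0]
finger_gap: 0.0088
grip_force: 78.5
```

{"fn": "move_arm", "kwargs": {"targets": [[[-45,-8,0],[0,0,-0.05],1],[[-89,-16,0],[0,0,-0.09],1],[[-89,-16,25],[0,0,-0.09],1],[[-89,-16,50],[0,0,-0.09],1],[[-89,-16,50],[0,0,-0.09],1]]}}

```text
clock: 49.25
tcp_pos: [0.5066, -0.4038, 0.2625]
orientation: [-0.005, 0.681, 0.732, 0.0]
wrist_force: [-0.2, -0.6, -4.3]
finger_gap: 0.0086
grip_force: 78.5
```

{"fn": "move_arm", "kwargs": {"targets": [[[0,0,0],[0,0,0],1],[[0,0,0],[0,0,0],1]]}}

```text
clock: 49.5
tcp_pos: [0.5089, -0.4056, 0.2693]
orientation: [0.001, 0.681, 0.733, -0.0]
wrist_force: [0.6, -0.2, -4.7]
finger_gap: 0.0087
grip_force: 78.5
```

```bash
python3 al.py tray_narrow 29 pics/c9.png; python3 holes.py 29 pics/c10.png
```

```text
t 49.5 pose [ 508.9 -405.6  269.3   94.2] tilt [ 0.001 -0.001] F [ 0.6 -0.2 -4.7] T [ 0.02 -0.01 -0.02] gap 8.7 grip 78.5 q [-0.8   0.46  0.36  1.47 -0.    0.7 ]
views 2
tray [ 509.6 -405.1] 3.8 cost 0.45 err vs stand [-1.6 -0.9]
tray [ 506.8 -401. ] 4.9 cost 0.061 err vs stand [ 1.2 -5. ]
tray [ 507.4 -402.5] 3.9 cost 0.259 err vs stand [ 0.6 -3.5]
```

View pics/c10.png

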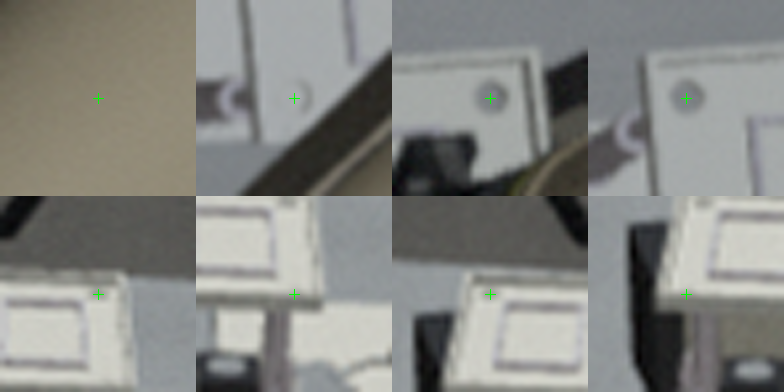

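{"fn": "move_arm", "kwargs": {"targets": [[[-1,0,10],[0,0,0],1],[[-1,0,22],[0,0,0],1],[[-1,0,32],[0,0,0],1],[[-1,0,36],[0,0,0],1],[[-1,0,36],[0,0,0],1]]}}

```text
clock: 50.42
tcp_pos: [0.5084, -0.4063, 0.2318]
orientation: [-0.0, 0.681, 0.732, -0.0]
wrist_force: [-0.1, -0.5, -4.7]
finger_gap: 0.0086
grip_force: 78.5
```

```bash
python3 holes.py 29 pics/c11.png; python3 -c "
from h import *
stat()"
```

```text
t 50.52 pose [ 508.7 -406.6  232.7   94.2] tilt [ 0. -0.] F [-0.3  0.8 -4.4] T [ 0.01 -0.    0.  ] gap 8.3 grip 78.5 q [-0.8   0.47  0.28  1.38 -0.    0.7 ]
```

View pics/c11.png

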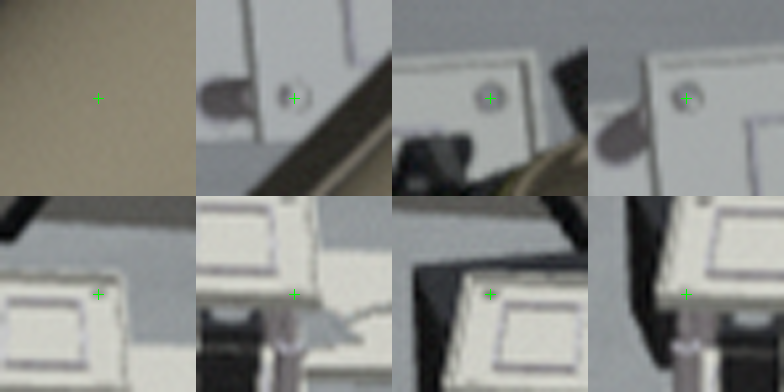

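The tips look centred under the holes. I'll lower in small steps and watch the force.

{"fn": "move_arm", "kwargs": {"targets": [[[0,0,3],[0,0,0],1],[[0,0,6],[0,0,0],1],[[0,0,9],[0,0,0],1],[[0,0,11],[0,0,0],1]]}}

```text
clock: 51.02
tcp_pos: [0.5085, -0.4064, 0.221]
orientation: [-0.0, 0.681, 0.732, -0.0]
wrist_force: [0.5, 0.1, -4.1]
finger_gap: 0.0088
grip_force: 78.6
```

{"fn": "move_arm", "kwargs": {"targets": [[[0,0,3],[0,0,0],1],[[0,0,6],[0,0,0],1],[[0,0,8],[0,0,0],1],[[0,0,8],[0,0,0],1]]}}

```text
clock: 51.52
tcp_pos: [0.5085, -0.4064, 0.2131]
orientation: [-0.0, 0.681, 0.732, -0.0]
wrist_force: [0.4, -1.3, -5.1]
finger_gap: 0.009
grip_force: 78.6
```

```bash
python3 -c "
from h import *
stat()"
```

```text
t 51.52 pose [ 508.5 -406.4  213.1   94.2] tilt [-0.  0.] F [ 0.4 -1.3 -5.1] T [ 0.05 -0.01 -0.03] gap 9.0 grip 78.6 q [-0.8   0.47  0.23  1.34 -0.    0.7 ]
```

Underside is at about 184 mm, below the tips, with no contact force. I'll go on to the 170 mm seat (TCP ≈ 199).

{"fn": "move_arm", "kwargs": {"targets": [[[0,0,3],[0,0,0],1],[[0,0,6],[0,0,0],1],[[0,0,9],[0,0,0],1],[[0,0,11],[0,0,0],1],[[0,0,12],[0,0,0],1]]}}

```text
clock: 52.15
tcp_pos: [0.5086, -0.4064, 0.2011]
orientation: [-0.0, 0.681, 0.732, -0.0]
wrist_force: [0.8, 0.4, -4.6]
finger_gap: 0.0091
grip_force: 78.6
```

{"fn": "move_arm", "kwargs": {"targets": [[[0,0,1],[0,0,0],1],[[0,0,2],[0,0,0],1],[[0,0,2],[0,0,0],1]]}}

```text
clock: 52.52
tcp_pos: [0.5086, -0.4065, 0.1993]
orientation: [0.0, 0.681, 0.732, -0.0]
wrist_force: [0.4, 0.4, -4.0]
finger_gap: 0.0085
grip_force: 78.6
```

```bash
python3 -c "
from h import *
stat()"
```

```text
t 52.52 pose [ 508.6 -406.5  199.3   94.2] tilt [-0. -0.] F [ 0.4  0.4 -4. ] T [ 0.   -0.01  0.03] gap 8.5 grip 78.6 q [-0.8   0.47  0.21  1.3  -0.    0.7 ]
```

{"fn": "move_arm", "kwargs": {"targets": [[[0,0,1],[0,0,0],1],[[0,0,1],[0,0,0],1],[[0,0,1],[0,0,0],1]]}}

```text
clock: 52.9
tcp_pos: [0.5087, -0.4066, 0.199]
orientation: [0.0, 0.681, 0.732, -0.0]
wrist_force: [-1.3, 0.2, 2.3]
finger_gap: 0.0084
grip_force: 79.2
```

```bash
python3 -c "
from h import *
stat()"; python3 m.py caddy0 caddy1
```

```text
t 52.9 pose [ 508.7 -406.6  199.    94.2] tilt [ 0.001 -0.001] F [-1.3  0.2  2.3] T [ 0.24  0.26 -0.03] gap 8.4 grip 79.2 q [-0.8   0.47  0.2   1.3  -0.    0.7 ]
caddy0 2 [441.5 206.6] deg -27.8 cost 0.089
caddy0 1 [441.5 205.7] deg -27.5 cost 0.058
caddy0 1 [442.  210.6] deg -27.4 cost 0.096
caddy1 1 [433.7  59.3] deg -36.1 cost 0.051
```

{"fn": "move_arm", "kwargs": {"targets": [[[0,0,0],[0,0,0],0.4],[[0,0,0],[0,0,0],-0.2],[[0,0,0],[0,0,0],-0.6],[[0,0,0],[0,0,0],-0.6],[[0,0,-20],[0,0,0],-0.6]], "squeeze": 40}}

```text
clock: 53.82
tcp_pos: [0.5078, -0.4058, 0.2166]
orientation: [-0.002, 0.681, 0.732, 0.0]
wrist_force: [0.2, 0.4, -0.1]
finger_gap: 0.0682
grip_force: 0.0
```

{"fn": "move_arm", "kwargs": {"targets": [[[0,0,-30],[0,0,0],-1],[[0,0,-50],[0,0,0],-1],[[0,0,-50],[0,0,0],-1]]}}

```text
clock: 54.2
tcp_pos: [0.5093, -0.4072, 0.2701]
orientation: [0.002, 0.681, 0.732, -0.0]
wrist_force: [-0.0, 0.8, -1.1]
finger_gap: 0.0855
grip_force: 0.0
```

```bash
python3 - <<'E'
from h_loc import *
stat()
plan([(434.5,59,262,58.5,-1,0),(434.5,59,110,58.5,-1,3)])
E
python3 m.py caddy1
```

```text
t 54.2 pose [ 509.3 -407.2  270.1   94.2] tilt [ 0.003 -0.003] F [-0.   0.8 -1.1] T [-0.04  0.01 -0.04] gap 85.5 grip 0.0 q [-0.8   0.46  0.36  1.47 -0.    0.7 ]
[[[47,-4,1],[0,0,0.36],-1],[[94,-8,2],[0,0,0.71],-1],[[141,-12,2],[0,0,1.07],-1],[[188,-16,3],[0,0,1.43],-1],[[235,-20,4],[0,0,1.78],-1]]
[[[44,-18,1],[0,0,0.36],-1],[[87,-37,2],[0,0,0.71],-1],[[131,-55,2],[0,0,1.07],-1],[[174,-73,3],[0,0,1.43],-1],[[218,-91,4],[0,0,1.78],-1]]
[[[0,-0,38],[0,0,-0.00],-1],[[0,-0,76],[0,0,-0.00],-1],[[0,-0,114],[0,0,-0.00],-1],[[0,-0,152],[0,0,-0.00],-1],[[0,-0,152],[0,0,-0.00],-1]]
[[[0,0,-0],[0,0,-0.00],-1],[[0,0,-0],[0,0,-0.00],-1]]
caddy1 2 [434.6  59.1] deg -31.5 cost 0.085
caddy1 1 [434.9  58.9] deg -32.7 cost 0.072
caddy1 1 [434.1  59.4] deg 149.8 cost 0.085
```

{"fn": "move_arm", "kwargs": {"targets": [[[47,-4,0],[0,0,0.36],-1],[[94,-8,0],[0,0,0.71],-1],[[141,-12,2],[0,0,1.07],-1],[[188,-16,3],[0,0,1.43],-1],[[235,-20,4],[0,0,1.78],-1]]}}

```text
clock: 55.02
tcp_pos: [0.4705, -0.1719, 0.2631]
orientation: [-0.001, 0.787, 0.617, -0.0]
wrist_force: [0.6, 0.6, 0.5]
finger_gap: 0.0855
grip_force: 0.0
```

{"fn": "move_arm", "kwargs": {"targets": [[[44,-18,0],[0,0,0.36],-1],[[87,-37,0],[0,0,0.71],-1],[[131,-55,0],[0,0,1.07],-1],[[174,-73,0],[0,0,1.43],-1],[[218,-91,0],[0,0,1.78],-1]]}}

```text
clock: 55.65
tcp_pos: [0.4334, 0.0611, 0.2634]
orientation: [-0.0, 0.873, 0.488, -0.001]
wrist_force: [1.0, 0.9, 0.5]
finger_gap: 0.0855
grip_force: 0.0
```

{"fn": "move_arm", "kwargs": {"targets": [[[0,0,38],[0,0,0],-1],[[0,0,76],[0,0,0],-1],[[0,0,120],[0,0,0],-1],[[0,0,150],[0,0,0],-1],[[0,0,150],[0,0,0],-1]]}}

```text
clock: 56.28
tcp_pos: [0.4314, 0.0598, 0.1116]
orientation: [-0.002, 0.872, 0.489, -0.003]
wrist_force: [-0.3, -0.6, 0.1]
finger_gap: 0.0857
grip_force: 0.0
```

{"fn": "move_arm", "kwargs": {"targets": [[[0,0,0],[0,0,0],-1]]}}

```text
clock: 56.4
tcp_pos: [0.4347, 0.0597, 0.1149]
orientation: [0.0, 0.872, 0.489, 0.0]
wrist_force: [-0.2, 0.6, 0.5]
finger_gap: 0.0853
grip_force: 0.0
```

```bash
python3 - <<'E'
from h_loc import *
stat()
plan([(434.5,59,14,58.5,-1,0,30)])
p=cam('side');k=near(p,'caddy0',(.4345,.059));print(fit([(p,k)],'caddy',(.4345,.059),(-.55,)) if k is not None else None)
E
```

```text
t 56.4 pose [434.7  59.7 114.9  58.6] tilt [ 0. -0.] F [-0.2  0.6  0.5] T [-0.05  0.02 -0.05] gap 85.3 grip 0.0 q [-0.05  0.13 -0.49  0.95 -0.    2.07]
[[[-0,0,25],[0,0,0.00],-1],[[-0,0,50],[0,0,0.00],-1],[[-0,0,76],[0,0,0.01],-1],[[-1,0,101],[0,0,0.01],-1]]
(array([ 0.43345838,  0.05988286, -0.49618403]), np.float64(0.10227630402759769))
```

{"fn": "move_arm", "kwargs": {"targets": [[[0,0,35],[0,0,0],-1],[[0,0,70],[0,0,0],-1],[[-1,0,92],[0,0,0],-1],[[-1,0,100],[0,0,0],-1],[[-1,0,100],[0,0,0],-1]]}}

```text
clock: 57.12
tcp_pos: [0.4344, 0.0588, 0.0149]
orientation: [0.0, 0.872, 0.489, 0.0]
wrist_force: [0.1, 0.7, 0.4]
finger_gap: 0.0853
grip_force: 0.0
```

{"fn": "move_arm", "kwargs": {"targets": [[[0,0,0],[0,0,0],1],[[0,0,0],[0,0,0],1],[[0,0,0],[0,0,0],1],[[0,0,0],[0,0,0],1],[[0,0,0],[0,0,0],1]]}}

```text
clock: 57.75
tcp_pos: [0.4349, 0.0588, 0.0153]
orientation: [0.001, 0.872, 0.489, 0.001]
wrist_force: [-0.6, -0.3, 6.7]
finger_gap: 0.0434
grip_force: 41.1
```

{"fn": "move_arm", "kwargs": {"targets": [[[0,0,-30],[0,0,0],1],[[0,0,-80],[0,0,0],1],[[0,0,-130],[0,0,0],1],[[0,0,-180],[0,0,0],1],[[0,0,-230],[0,0,0],1]]}}

```text
clock: 58.38
tcp_pos: [0.4332, 0.0589, 0.2458]
orientation: [-0.0, 0.872, 0.489, -0.0]
wrist_force: [1.0, -0.9, -1.0]
finger_gap: 0.0435
grip_force: 41.7
```

{"fn": "move_arm", "kwargs": {"targets": [[[0,0,-16],[0,0,0],1],[[0,0,-16],[0,0,0],1]]}}

```text
clock: 58.62
tcp_pos: [0.4345, 0.0588, 0.2614]
orientation: [0.001, 0.872, 0.489, 0.001]
wrist_force: [0.4, 0.4, -3.1]
finger_gap: 0.0433
grip_force: 41.9
```

```bash
python3 - <<'E'
from h_loc import *
stat()
ST[:]=(508.6,-406.5)
print(loc(-58,0),loc(58,0))
plan([(*loc(-58,0),260,94.1,1,3)])
E
```

```text
t 58.62 pose [434.5  58.8 261.4  58.6] tilt [ 0.003 -0.   ] F [ 0.4  0.4 -3.1] T [ 0.01 -0.01 -0.01] gap 43.3 grip 41.9 q [-0.05  0.04 -0.22  1.31 -0.    2.07]
[ 450.74843459 -410.64685177] [ 566.45156541 -402.35314823]
[[[-39,26,0],[0,0,-0.36],1],[[-78,52,0],[0,0,-0.71],1],[[-118,78,0],[0,0,-1.07],1],[[-157,103,1],[0,0,-1.42],1],[[-196,129,1],[0,0,-1.78],1]]
[[[-45,13,0],[0,0,-0.36],1],[[-90,25,0],[0,0,-0.71],1],[[-136,38,0],[0,0,-1.07],1],[[-181,51,1],[0,0,-1.42],1],[[-226,63,1],[0,0,-1.78],1]]
[[[0,0,-0],[0,0,-0.00],1],[[0,0,-0],[0,0,-0.00],1],[[0,0,-0],[0,0,-0.00],1]]
```

{"fn": "move_arm", "kwargs": {"targets": [[[-39,26,0],[0,0,-0.36],1],[[-78,52,0],[0,0,-0.71],1],[[-118,78,0],[0,0,-1.07],1],[[-157,103,0],[0,0,-1.42],1],[[-196,129,0],[0,0,-1.78],1]]}}

```text
clock: 59.25
tcp_pos: [0.4407, -0.1766, 0.2584]
orientation: [-0.001, 0.785, 0.619, -0.0]
wrist_force: [1.2, -1.0, -2.4]
finger_gap: 0.0434
grip_force: 42.0
```

{"fn": "move_arm", "kwargs": {"targets": [[[-45,13,0],[0,0,-0.36],1],[[-90,25,0],[0,0,-0.71],1],[[-136,38,0],[0,0,-1.07],1],[[-181,51,0],[0,0,-1.42],1],[[-226,63,0],[0,0,-1.78],1]]}}

```text
clock: 59.88
tcp_pos: [0.4491, -0.411, 0.2579]
orientation: [-0.002, 0.68, 0.733, 0.0]
wrist_force: [0.9, 0.4, -2.9]
finger_gap: 0.044
grip_force: 41.9
```

{"fn": "move_arm", "kwargs": {"targets": [[[0,0,20],[0,0,0],1],[[0,0,45],[0,0,0],1],[[0,0,52],[0,0,0],1],[[0,0,52],[0,0,0],1],[[0,0,52],[0,0,0],1]]}}

```text
clock: 60.5
tcp_pos: [0.4502, -0.4102, 0.2091]
orientation: [0.001, 0.681, 0.733, -0.0]
wrist_force: [-0.6, 0.3, -2.6]
finger_gap: 0.0439
grip_force: 41.8
```

```bash
python3 - <<'E'
from h_loc import *
stat()
ST[:]=(508.6,-406.5)
plan([(*loc(-58,0),189.5,94.1,1,0,5)])
p=cam('side');P,_=cur()
for d in env.regions_of('caddy0',p):
    k=d['mask'];v,u=np.nonzero(k);e=unproj(p,[[u.mean(),v.mean()]],.22)[0,:2]*1000
    if np.linalg.norm(e-loc(-58,0))<50: print(fit([(p,k.astype(float))],'caddy',loc(-58,0)/1000,(.07,),(P[2]-14.5)/1000))
E
```

```text
t 60.5 pose [ 450.2 -410.2  209.1   94.2] tilt [ 0.001 -0.001] F [-0.6  0.3 -2.6] T [ 0.   -0.03  0.03] gap 43.9 grip 41.8 q [-0.87  0.39  0.1   1.28 -0.    0.63]
[[[-0,0,5],[0,0,0.00],1],[[-0,0,10],[0,0,0.01],1],[[-0,0,15],[0,0,0.01],1],[[-0,1,20],[0,0,0.01],1]]
(array([ 0.44836326, -0.40714662,  0.0496149 ]), np.float64(0.11347176568053652))
```

{"fn": "move_arm", "kwargs": {"targets": [[[0,1,6],[0,0,0],1],[[0,1,12],[0,0,0],1],[[0,1,17],[0,0,0],1],[[0,1,19],[0,0,0],1],[[0,1,20],[0,0,0],1]]}}

```text
clock: 61.22
tcp_pos: [0.4505, -0.4098, 0.1893]
orientation: [0.0, 0.681, 0.732, -0.0]
wrist_force: [-3.1, 4.1, 8.3]
finger_gap: 0.0435
grip_force: 42.8
```

```bash
python3 -c "
from h import *
stat()"
```

```text
t 61.23 pose [ 450.5 -409.8  189.3   94.2] tilt [ 0. -0.] F [-3.1  4.1  8.3] T [0.74 0.67 0.02] gap 43.5 grip 42.8 q [-0.87  0.39  0.06  1.24 -0.    0.63]
```

{"fn": "move_arm", "kwargs": {"targets": [[[0,0,0],[0,0,0],-0.2],[[0,0,0],[0,0,0],-0.35],[[0,0,0],[0,0,0],-0.35],[[0,0,-15],[0,0,0],-0.35],[[0,0,-45],[0,0,0],-0.35]]}}

```text
clock: 61.85
tcp_pos: [0.4504, -0.4096, 0.2334]
orientation: [-0.001, 0.681, 0.732, 0.0]
wrist_force: [0.1, -0.1, 0.6]
finger_gap: 0.0576
grip_force: 0.0
```

{"fn": "move_arm", "kwargs": {"targets": [[[0,0,-30],[0,0,0],-0.6],[[0,0,-30],[0,0,0],-1],[[0,0,-30],[0,0,0],-1]]}}

```text
clock: 62.22
tcp_pos: [0.4508, -0.4101, 0.2634]
orientation: [0.0, 0.681, 0.732, -0.0]
wrist_force: [0.4, -0.0, -0.3]
finger_gap: 0.0852
grip_force: 0.0
```

```bash
python3 m.py caddy0;  python3 - <<'E'
from h_loc import *
stat()
plan([(442,207,262,62,-1,0),(442,207,115,62,-1,3)])
E
```

```text
caddy0 2 [441.9 207.6] deg -27.9 cost 0.064
caddy0 1 [442.1 206.9] deg -28.3 cost 0.048
caddy0 1 [442.1 210.5] deg -28.4 cost 0.055
t 62.42 pose [ 450.4 -409.6  262.2   94.2] tilt [-0.001  0.001] F [-0.5 -0.1  0.2] T [ 0.   -0.02 -0.04] gap 85.8 grip 0.0 q [-0.87  0.38  0.21  1.41 -0.    0.63]
[[[47,3,0],[0,0,0.25],-1],[[95,6,0],[0,0,0.50],-1],[[142,8,0],[0,0,0.74],-1],[[189,11,0],[0,0,0.99],-1],[[237,14,0],[0,0,1.24],-1]]
[[[47,-7,0],[0,0,0.25],-1],[[94,-15,0],[0,0,0.50],-1],[[141,-22,0],[0,0,0.74],-1],[[187,-30,0],[0,0,0.99],-1],[[234,-37,0],[0,0,1.24],-1]]
[[[44,-17,0],[0,0,0.25],-1],[[88,-35,0],[0,0,0.50],-1],[[133,-52,0],[0,0,0.74],-1],[[133,-52,49],[0,0,0.74],-1],[[133,-52,98],[0,0,0.74],-1]]
[[[0,0,49],[0,0,-0.00],-1],[[0,0,49],[0,0,-0.00],-1],[[0,0,49],[0,0,-0.00],-1],[[0,0,49],[0,0,-0.00],-1]]
```

{"fn": "move_arm", "kwargs": {"targets": [[[47,3,0],[0,0,0.25],-1],[[95,6,0],[0,0,0.5],-1],[[142,8,0],[0,0,0.74],-1],[[189,11,0],[0,0,0.99],-1],[[237,14,0],[0,0,1.24],-1]]}}

```text
clock: 63.05
tcp_pos: [0.4469, -0.1711, 0.2627]
orientation: [-0.0, 0.757, 0.654, -0.0]
wrist_force: [0.1, -0.3, 0.4]
finger_gap: 0.0854
grip_force: 0.0
```

{"fn": "move_arm", "kwargs": {"targets": [[[47,-7,0],[0,0,0.25],-1],[[94,-15,0],[0,0,0.5],-1],[[141,-22,0],[0,0,0.74],-1],[[187,-30,0],[0,0,0.99],-1],[[234,-37,0],[0,0,1.24],-1]]}}

```text
clock: 63.68
tcp_pos: [0.4437, 0.0657, 0.2629]
orientation: [-0.0, 0.823, 0.568, -0.0]
wrist_force: [0.4, -1.1, 0.2]
finger_gap: 0.0856
grip_force: 0.0
```

{"fn": "move_arm", "kwargs": {"targets": [[[44,-17,0],[0,0,0.25],-1],[[88,-35,0],[0,0,0.5],-1],[[133,-52,0],[0,0,0.74],-1],[[133,-52,49],[0,0,0.74],-1],[[133,-52,98],[0,0,0.74],-1]]}}

```text
clock: 64.3
tcp_pos: [0.4424, 0.208, 0.164]
orientation: [0.0, 0.857, 0.516, 0.0]
wrist_force: [1.3, 0.2, 0.1]
finger_gap: 0.0854
grip_force: 0.0
```

{"fn": "move_arm", "kwargs": {"targets": [[[0,0,49],[0,0,0],-1],[[0,0,49],[0,0,0],-1],[[0,0,49],[0,0,0],-1]]}}

```text
clock: 64.68
tcp_pos: [0.4432, 0.2072, 0.1176]
orientation: [0.0, 0.857, 0.515, 0.001]
wrist_force: [0.6, 0.1, -0.3]
finger_gap: 0.0849
grip_force: 0.0
```

```bash
python3 - <<'E'
from h_loc import *
stat()
plan([(442,207.5,14,62,-1,0,30)])
p=cam('side');k=near(p,'caddy0',(.442,.207),.07);print(fit([(p,k)],'caddy',(.442,.207),(-.49,)) if k is not None else None)
E
```

```text
t 64.67 pose [443.2 207.2 117.6  62. ] tilt [0.001 0.   ] F [ 0.6  0.1 -0.3] T [-0.   -0.02 -0.07] gap 84.9 grip 0.0 q [ 0.27  0.22 -0.37  0.98 -0.    2.33]
[[[-0,-0,26],[0,0,-0.00],-1],[[-0,-1,52],[0,0,-0.00],-1],[[-0,-1,78],[0,0,-0.00],-1],[[-0,-1,104],[0,0,-0.00],-1]]
(array([ 0.44226857,  0.20788763, -0.4750349 ]), np.float64(0.08422875887122727))
```

{"fn": "move_arm", "kwargs": {"targets": [[[0,-1,35],[0,0,0],-1],[[0,-1,70],[0,0,0],-1],[[0,-1,95],[0,0,0],-1],[[0,-1,103],[0,0,0],-1],[[0,-1,103],[0,0,0],-1]]}}

```text
clock: 65.4
tcp_pos: [0.4425, 0.2076, 0.0142]
orientation: [0.0, 0.857, 0.515, 0.001]
wrist_force: [-0.6, -0.1, 0.9]
finger_gap: 0.0853
grip_force: 0.0
```

{"fn": "move_arm", "kwargs": {"targets": [[[0,0,0],[0,0,0],1],[[0,0,0],[0,0,0],1],[[0,0,0],[0,0,0],1],[[0,0,0],[0,0,0],1],[[0,0,0],[0,0,0],1]]}}

```text
clock: 66.03
tcp_pos: [0.4425, 0.2077, 0.0143]
orientation: [0.0, 0.857, 0.515, 0.001]
wrist_force: [-0.7, -1.2, 6.2]
finger_gap: 0.0433
grip_force: 41.6
```

{"fn": "move_arm", "kwargs": {"targets": [[[0,0,-30],[0,0,0],1],[[0,0,-80],[0,0,0],1],[[0,0,-130],[0,0,0],1],[[0,0,-180],[0,0,0],1],[[0,0,-230],[0,0,0],1]]}}

```text
clock: 66.65
tcp_pos: [0.441, 0.2073, 0.2447]
orientation: [-0.0, 0.857, 0.515, -0.0]
wrist_force: [1.8, 0.5, -1.3]
finger_gap: 0.0435
grip_force: 41.4
```

{"fn": "move_arm", "kwargs": {"targets": [[[0,0,-21],[0,0,0],1],[[0,0,-21],[0,0,0],1]]}}

```text
clock: 66.9
tcp_pos: [0.4424, 0.2077, 0.2657]
orientation: [0.0, 0.857, 0.515, 0.002]
wrist_force: [0.0, -0.2, -2.9]
finger_gap: 0.0435
grip_force: 41.6
```

```bash
python3 - <<'E'
from h_loc import *
stat()
ST[:]=(508.6,-406.5)
plan([(*loc(58,0),265,94.1,1,1)])
E
```

```text
t 66.9 pose [442.4 207.7 265.7  62. ] tilt [0.003 0.001] F [ 0.  -0.2 -2.9] T [ 0.03  0.02 -0.03] gap 43.5 grip 41.6 q [ 0.27  0.13 -0.1   1.33 -0.    2.33]
[[[-37,30,0],[0,0,-0.25],1],[[-74,61,0],[0,0,-0.49],1],[[-111,91,0],[0,0,-0.74],1],[[-148,122,0],[0,0,-0.99],1],[[-185,152,0],[0,0,-1.24],1]]
[[[-43,22,0],[0,0,-0.25],1],[[-85,44,0],[0,0,-0.49],1],[[-128,66,0],[0,0,-0.74],1],[[-170,87,0],[0,0,-0.99],1],[[-213,109,0],[0,0,-1.24],1]]
[[[-46,12,0],[0,0,-0.25],1],[[-93,24,0],[0,0,-0.49],1],[[-139,37,0],[0,0,-0.74],1],[[-139,37,0],[0,0,-0.74],1]]
```

{"fn": "move_arm", "kwargs": {"targets": [[[-37,30,0],[0,0,-0.25],1],[[-74,61,0],[0,0,-0.49],1],[[-111,91,0],[0,0,-0.74],1],[[-148,122,0],[0,0,-0.99],1],[[-185,152,0],[0,0,-1.24],1]]}}

```text
clock: 67.53
tcp_pos: [0.488, -0.0286, 0.2621]
orientation: [-0.001, 0.796, 0.605, -0.001]
wrist_force: [0.7, 1.3, -0.9]
finger_gap: 0.0438
grip_force: 41.7
```

{"fn": "move_arm", "kwargs": {"targets": [[[-43,22,0],[0,0,-0.25],1],[[-85,44,0],[0,0,-0.49],1],[[-128,66,0],[0,0,-0.74],1],[[-170,87,0],[0,0,-0.99],1],[[-213,109,0],[0,0,-1.24],1]]}}

```text
clock: 68.15
tcp_pos: [0.5358, -0.2627, 0.2619]
orientation: [-0.002, 0.726, 0.687, -0.0]
wrist_force: [0.3, 0.9, -1.9]
finger_gap: 0.0433
grip_force: 41.6
```

{"fn": "move_arm", "kwargs": {"targets": [[[-46,12,0],[0,0,-0.25],1],[[-93,24,0],[0,0,-0.49],1],[[-139,37,0],[0,0,-0.74],1],[[-139,37,20],[0,0,-0.74],1],[[-139,37,45],[0,0,-0.74],1]]}}

```text
clock: 68.78
tcp_pos: [0.5651, -0.4033, 0.2158]
orientation: [-0.002, 0.681, 0.732, 0.0]
wrist_force: [1.0, -0.1, -2.0]
finger_gap: 0.0438
grip_force: 41.6
```

{"fn": "move_arm", "kwargs": {"targets": [[[0,0,11],[0,0,0],1],[[0,0,11],[0,0,0],1],[[0,0,11],[0,0,0],1]]}}

```text
clock: 69.15
tcp_pos: [0.566, -0.4026, 0.2091]
orientation: [0.001, 0.681, 0.733, -0.0]
wrist_force: [-0.2, 0.3, -2.0]
finger_gap: 0.0436
grip_force: 41.6
```

```bash
python3 - <<'E'
from h_loc import *
stat()
ST[:]=(508.6,-406.5)
plan([(*loc(58,0),188,94.1,1,0,5)])
E
```

```text
t 69.15 pose [ 566.  -402.6  209.1   94.2] tilt [ 0.001 -0.001] F [-0.2  0.3 -2. ] T [ 0.02 -0.06  0.01] gap 43.6 grip 41.6 q [-0.73  0.56  0.38  1.38 -0.    0.76]
[[[0,0,4],[0,0,0.00],1],[[0,0,8],[0,0,0.00],1],[[0,0,13],[0,0,0.01],1],[[0,0,17],[0,0,0.01],1],[[0,1,21],[0,0,0.01],1]]
```

{"fn": "move_arm", "kwargs": {"targets": [[[0,0,6],[0,0,0],1],[[0,0,12],[0,0,0],1],[[0,0,17],[0,0,0],1],[[0,0,20],[0,0,0],1],[[0,0,20],[0,0,0],1]]}}

```text
clock: 69.78
tcp_pos: [0.5656, -0.4026, 0.1884]
orientation: [0.0, 0.681, 0.732, -0.0]
wrist_force: [0.1, 1.6, -1.2]
finger_gap: 0.0435
grip_force: 41.6
```

```bash
python3 -c "
from h import *
stat()"
```

```text
t 69.78 pose [ 565.6 -402.6  188.4   94.2] tilt [ 0. -0.] F [ 0.1  1.6 -1.2] T [0.14 0.05 0.02] gap 43.5 grip 41.6 q [-0.73  0.57  0.33  1.33 -0.    0.76]
```

Bottom at about 174 mm, touching the floor. I'll release and retreat, then check the result.

{"fn": "move_arm", "kwargs": {"targets": [[[0,0,0],[0,0,0],-0.2],[[0,0,0],[0,0,0],-0.35],[[0,0,0],[0,0,0],-0.35],[[0,0,-15],[0,0,0],-0.35],[[0,0,-45],[0,0,0],-0.35]]}}

```text
clock: 70.4
tcp_pos: [0.5651, -0.4021, 0.2333]
orientation: [-0.001, 0.681, 0.732, -0.0]
wrist_force: [0.4, 1.2, -0.6]
finger_gap: 0.0574
grip_force: 0.0
```

{"fn": "move_arm", "kwargs": {"targets": [[[0,0,-40],[0,0,0],-0.35],[[40,0,-40],[0,0,0],-0.35],[[90,0,-40],[0,0,0],-0.35],[[140,0,-40],[0,0,0],-0.35],[[190,-20,-40],[0,0,0],-0.35]]}}

```text
clock: 71.03
tcp_pos: [0.5324, -0.2131, 0.2743]
orientation: [0.001, 0.681, 0.733, 0.0]
wrist_force: [-1.0, 0.3, 1.1]
finger_gap: 0.0578
grip_force: 0.0
```

{"fn": "move_arm", "kwargs": {"targets": [[[50,-10,0],[0,0,0],-0.35],[[100,-20,0],[0,0,0],-0.35],[[150,-20,0],[0,0,0],-0.35],[[150,-20,0],[0,0,0],-0.35]]}}

```text
clock: 71.53
tcp_pos: [0.5006, -0.0636, 0.2752]
orientation: [0.001, 0.679, 0.734, 0.001]
wrist_force: [0.6, -1.0, 1.2]
finger_gap: 0.0579
grip_force: 0.0
```

```bash
python3 - <<'E'
from h_loc import *
stat()
p=cam('top','topZ.png');s=cam('side','sideZ.png')
a=p['pixels'][130:250,410:550];b=s['pixels'][70:190,250:390]
cv2.imwrite('pics/c12.png',cv2.cvtColor(cv2.resize(np.hstack([a,b]),None,fx=2.85,fy=2.85,interpolation=cv2.INTER_CUBIC),cv2.COLOR_RGB2BGR))
E
```

```text
t 71.53 pose [500.6 -63.6 275.2  94.5] tilt [ 0.002 -0.   ] F [ 0.6 -1.   1.2] T [ 0.02 -0.05  0.02] gap 57.9 grip 0.0 q [-0.29  0.16 -0.04  1.36  0.    1.21]
```

View pics/c12.png

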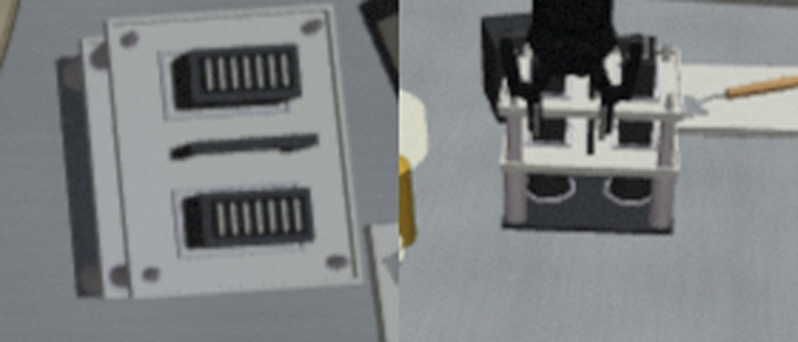

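The crop shows both trays seated level and both caddies flat in their oblong frames, at (250,75) and (260,218). The shakers and pots are in place below. I'll hand in.

```bash
python3 -c "
from h import *
print(env.hand_in())"
```

```text
the job is handed in; nothing more can be done
None
```

I handed in the finished stand at about 72 s: two pots on the deck, the wide-holed tray with two shakers, then the narrow-holed tray with two caddies, and the final pictures showed everything seated and flat; the narrow tray was knocked a few centimetres mid-run, so I re-measured it before picking it up.

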